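Gauge the turned disc and bring its jar of dowel pins round

ROBOT

A 6-joint arm with a two-finger parallel gripper is mounted at the origin on the work surface. World frame = base frame: x ahead of the robot, y to its left, z up, the work surface at z = 0. Lengths are in m, angles in rad, forces in N, time in s.
With the tool pointing down it reaches from about 0.4 to 0.825 m from the base axis. Payload 7 kg.
Tool frame: the origin (TCP) lies between the finger pads; the fingertips stand 11 mm ahead of it and the grasp point (between the pads) lies 8 mm behind it; x points along the fingers, z is the direction in which the jaws open and shut, and the axes are right-handed (so a half turn about x gives the same grasp; the last joint's range is limited). The gripper opens to 88 mm and grips with 3 to 60 N. Pads are 19 mm wide; open, the fingers measure 130 mm over their backs; the gripper's body (78 mm by 193 mm) begins 47 mm behind the grasp point.
Start: joints at [1.52, 0.359, 0.012, 0, -1.224, -0.288], TCP at [0.224, 0.637, 0.212] pointing down, gripper open.
Joint ranges: [-3.07, 3.07], [-1.43, 2.12], [-1.02, 1.25], [-3.03, 1.67], [-3.05, -0], [-3.03, 3.03]. Speed limits (rad/s): [2.39, 2.39, 3.01, 3.14, 3.14, 3.14].

INTERFACE

Orientations are given as [roll, pitch, yaw] about the fixed x, y, z axes, in that order (R = Rz(yaw) Ry(pitch) Rx(roll)).
In Python, from station import arm gives the robot as it stands.
- The arm moves only by the tool jog_arm, never from a script. Its argument "motion" is a list of rows, each an object of numbers: "dx", "dy", "dz": the shift along the tool's x, y, z in m; "twist": the turn about the tool's x in degrees. In form: [{"dx": .., "dy": .., "dz": .., "twist": ..}, ...]. A call has 1 to 20 rows; each row is the pose to reach, as a shift and turn from the pose commanded when the call began, along the tool's axes at that moment; what a row does not reach only later rows make up. A row lasts 1/12 s, in which the tool goes at most 41.7 mm and 7.16 degrees, less where a joint would pass 70% of its speed; a pose out of reach is approached as far as the arm can. A call with a gripper value outside its range is refused whole. "gripper" is the finger opening in m, from 0 to 0.0876, set as the call begins (left out, the last holds). The fingers move at their own pace and stop on an object; "newtons" is the grip in N (left out, the last holds). Time passes only in rows, so rows that repeat a pose let the fingers close. It gives the time, the measured TCP pose, the force and the opening at its end, in the units of the state.
- arm.get_state(): the state, without advancing time (a new reading comes with each control period).
- arm.grab_frame(name): name is "scene" or "top" or "wrist"; returns the picture (384x512x3 uint8, red, green, blue); there is no depth.
- arm.camera_model(name): a dict with "camera_matrix" (3x3 intrinsics, pixels), "eye" and "attitude" of the camera in the world. Camera axes: x right, y down, z forward; pixel columns grow to the right and rows downward; lengths in m; the calibration is good to about 2 mm. A picture is of the moment at which its call begins: read the wrist's pose just before it. camera_model takes no time and is no camera call; for the wrist camera it gives the pose at the moment of the call.
- arm.job_done(): hands the job in, once; it reports no verdict.
The state is a dict: "t": time; "q": joint angles; "qd": joint speeds; "joint_efforts": joint torques, N m; "eef_pos": TCP position; "ee_rot": TCP orientation; "force": force on the tool from outside, world axes, zero at the start; "moment": the same for the moment, N m; "width": finger opening in m.
Only numpy, scipy, OpenCV 4.12 (cv2) and the standard library are available. Lean on these libraries where they do the work, as an engineer would, in place of code of your own. Each camera call takes 0.05 s, during which the arm holds its last target.

TASK

Press the button of the height gauge down until its foot rests on the wooden disc on the anvil, keep it firmly pressed there a moment to read which colour its pointer stands at (12 mm thick: yellow, 20 mm: green, 28 mm: blue), then let the gauge spring back up. Then turn the carousel until the jar with the lid of that colour stands squarely at the brass pointer, and finish while gripping its wooden handle, holding the turntable still there for a workmate to take the jar. Leave the discs and everything else on the bench where they are.

Things in the scene. Friction and masses are not known exactly. Their poses are not given: they have to be found in the camera images.
- gauge_button (a point): centre of the flat top (30 mm across) of the round black palm button of the height gauge: a grey stand 120 x 170 mm with a steel column (181 mm high, 85 mm beside the spindle). Pressed straight down from above; 225 mm above the bench when up. Once the foot is on the disc the button sinks up to 10 mm more on an overtravel spring (6 N to start, 11 N at its stop): press till 8 N or more
- gauge_slide (a joint): how far the gauge's spindle has been pressed down, m: 0 when up, at most 0.043. At 0 the foot is 45 mm above the anvil; with the foot on a disc the disc's thickness is 0.045 minus this value. A spring pushes the spindle back up with about 1.5 N at the top, rising 1 N per 10 mm
- foot (a point): centre of the underside of the flat steel foot at the lower end of the gauge's spindle, 24 mm across, which meets the disc. A red pointer just above it then stands at the yellow (12 mm), green (20 mm) or blue (28 mm) band of the white scale plate beside the column
- anvil (a point): point on top of the gauge's base, 16 mm above the bench, straight below the foot; one of the three discs lies here
- carousel_base: fixed foot of the carousel of jars; origin on the turning axis at bench level; its own -x axis points from the turning axis to the brass pointer
- pointer_tip (a point): tip of the brass pointer, fixed just outside the turntable's rim, 118 mm from the turning axis and 33 mm above the bench
- turntable (a joint): angle of the turntable (226 mm across, six jars 60 degrees apart, on a free-running bearing that coasts if it is let go), rad, growing counter-clockwise seen from above and turning endlessly either way; at 0 the green-lidded jar is at the pointer, at -1.047 the blue-lidded one, at +1.047 the yellow-lidded one (and the same plus whole turns)
- handle_c (a point): centre of the turntable's handle, on the turning axis, 168 mm above the bench: an upright flat wooden grip 66 mm long, 16 mm thick and 40 mm high (its top 188 mm above the bench), fixed to the turntable; its x axis lies along the 66 mm, its y axis across the 16 mm thickness; at turntable angle 0 its axes agree with those of the carousel's base. The jars' lids are 102 mm above the bench
- jar_yellow (a point): centre of the top of the yellow lid of the jar of short dowel pins (clear jar 52 mm across, 74 mm high), fixed in the turntable 79 mm from the turning axis
- jar_green (a point): centre of the top of the green lid of the jar of medium dowel pins (clear jar 52 mm across, 74 mm high), fixed in the turntable 79 mm from the turning axis
- jar_blue (a point): centre of the top of the blue lid of the jar of long dowel pins (clear jar 52 mm across, 74 mm high), fixed in the turntable 79 mm from the turning axis
- disc_thin_c (a point): centre (half-way up) of the turned wooden disc 56 mm across and 12 mm thick, lying flat; goes with the yellow lid. It is either on the gauge's anvil or waiting on the plywood board
- disc_thin: the same 12 mm thick disc; origin at the centre of its underside
- disc_mid_c (a point): centre (half-way up) of the turned wooden disc 56 mm across and 20 mm thick, lying flat; goes with the green lid. It is either on the gauge's anvil or waiting on the plywood board
- disc_mid: the same 20 mm thick disc; origin at the centre of its underside
- disc_thick_c (a point): centre (half-way up) of the turned wooden disc 56 mm across and 28 mm thick, lying flat; goes with the blue lid. It is either on the gauge's anvil or waiting on the plywood board
- disc_thick: the same 28 mm thick disc; origin at the centre of its underside
- pencil_mug: blue mug with pencils, 72 mm across; origin at the middle of its underside; a bystander
- glue: white glue bottle with orange cap, 150 mm high; origin at the middle of its underside; a bystander
- vase: small turned wooden vase, 90 mm high; origin at the middle of its underside; a bystander
- stacked_piece: small sculpture of stacked turned wood, 120 mm high; origin at the middle of its underside; a bystander
- gouge: turning gouge lying on the bench, 330 mm long; origin at the middle of its underside; a bystander
- sanding_block: cork sanding block 110 x 65 x 35 mm; origin at the middle of its underside; a bystander
Things that resemble listed ones, but are neither listed nor needed, are in the scene too. Leave any orange look-alike of the part that bears gauge_button alone. Leave any orange look-alike of the disc_mid alone.

How it is judged:
On the way, in this order (a step that is already met when the one before it is completed fails the run):
1. the gauge's foot is pressed down and rests on the disc on the anvil (((contact force between gauge_slide_c0 and disc_thin above 0.2 N and value of joint gauge_slide between 0.031 and 0.036 m) or (contact force between gauge_slide_c0 and disc_mid above 0.2 N and value of joint gauge_slide between 0.023 and 0.028 m) or (contact force between gauge_slide_c0 and disc_thick above 0.2 N and value of joint gauge_slide between 0.015 and 0.02 m))), for 0.3 s.
2. then the carousel is turned so that the jar of the gauged disc's colour is at the brass pointer (((horizontal distance between disc_thin_c and anvil below 0.025 m and y of jar_yellow in the frame of carousel_base between -0.008 and 0.008 m and x of jar_yellow in the frame of carousel_base below -0.05 m) or (horizontal distance between disc_mid_c and anvil below 0.025 m and y of jar_green in the frame of carousel_base between -0.008 and 0.008 m and x of jar_green in the frame of carousel_base below -0.05 m) or (horizontal distance between disc_thick_c and anvil below 0.025 m and y of jar_blue in the frame of carousel_base between -0.008 and 0.008 m and x of jar_blue in the frame of carousel_base below -0.05 m))), for 0.2 s.
At the end, for the whole second after the job is handed in: The jar whose lid has the gauged disc's colour is within 8 mm (about 6 degrees) of the brass pointer, the turntable is at rest (under 0.05 rad/s) with the fingers gripping its handle (over 8 N), the disc is still on the anvil, and the gauge has sprung back up (within 4 mm) (((horizontal distance between disc_thin_c and anvil below 0.025 m and y of jar_yellow in the frame of carousel_base between -0.008 and 0.008 m and x of jar_yellow in the frame of carousel_base below -0.05 m) or (horizontal distance between disc_mid_c and anvil below 0.025 m and y of jar_green in the frame of carousel_base between -0.008 and 0.008 m and x of jar_green in the frame of carousel_base below -0.05 m) or (horizontal distance between disc_thick_c and anvil below 0.025 m and y of jar_blue in the frame of carousel_base between -0.008 and 0.008 m and x of jar_blue in the frame of carousel_base below -0.05 m)) and velocity of joint turntable between -0.05 and 0.05 rad/s and contact force between the fingers and turntable_c0 above 8 N and value of joint gauge_slide below 0.004 m); the arm keeps its last pose, push and grip.
It fails at once if a disc is knocked or moved more than 20 mm (distance of any of disc_thin, disc_mid, disc_thick from where it was at the start of the episode above 0.02 m).
It fails at once if a bystander is knocked or moved more than 20 mm (distance of any of pencil_mug, glue, vase, stacked_piece, gouge, sanding_block from where it was at the start of the episode above 0.02 m).
It also fails if it takes over 61 s, if anything falls off the work surface, if the arm or the gripper's body presses on something with over 40 N, if the wrist force passes 120 N, or if a joint passes its speed limit or range.

## Working session

There is one attempt and no reset: what is moved stays moved. The work goes in short steps, Python scripts to look and compute and a tool call to move; the robot and the scene stay as the last step left them, time stands still between calls to the robot, and variables do not carry over. Pictures are saved under pics/ and viewed, and the job is handed in when it is done.

Besides the shell and the picture viewer there is one more tool, called after "Request:" as name([rows], argument=value, ...), one row to a line, values as JSON. jog_arm: Moves the arm, as the interface text tells. Its arguments: {"type":"object","properties":{"motion":{"type":"array"},"gripper":{"type":"number"},"newtons":{"type":"number"}},"required":["motion"]}

```bash
mkdir -p pics; ls; python3 - <<'E'
from station import arm
import cv2,numpy as np
s=arm.get_state();print(s)
for n in ["scene","top","wrist"]:
    m=arm.camera_model(n);print(n,m)
    cv2.imwrite(f"pics/{n}0.png",arm.grab_frame(n)[:,:,::-1])
E
```

```text
pics
{'t': 0.0, 'q': array([ 1.52013517e+00,  3.59407015e-01,  1.10797175e-02, -3.17801291e-04,
       -1.22414017e+00, -2.88067656e-01]), 'qd': array([-5.83199906e-04, -3.97680566e-04,  6.61375815e-04, -2.13426594e-03,
        1.52611033e-03,  7.21208316e-05]), 'joint_efforts': array([-1.14636114e-03, -5.82713807e+01,  2.93058622e+01,  6.99699238e+00,
        6.87793960e-03, -1.59854899e-04]), 'eef_pos': array([0.22418418, 0.63614006, 0.21142462]), 'ee_rot': array([ 0.11118819,  1.56909868, -1.79844517]), 'force': array([0.48277095, 0.27457056, 0.72369936]), 'moment': array([-0.0312089 , -0.032188  , -0.02237511]), 'width': 0.08732081596019826}
scene {'camera_matrix': array([[467.87926072,   0.        , 257.11568604],
       [  0.        , 467.87926072, 192.80915316],
       [  0.        ,   0.        ,   1.        ]]), 'eye': array([1.11516352, 0.48436483, 1.32664803]), 'attitude': array([-2.56604193,  0.01083313,  2.27528728])}
top {'camera_matrix': array([[466.42202538,   0.        , 259.32831985],
       [  0.        , 466.42202538, 186.1886038 ],
       [  0.        ,   0.        ,   1.        ]]), 'eye': array([ 0.37131501, -0.03527978,  1.58520607]), 'attitude': array([-3.00177363,  0.007265  , -1.55095616])}
wrist {'camera_matrix': array([[270.27678022,   0.        , 254.99749828],
       [  0.        , 270.27678022, 194.66817058],
       [  0.        ,   0.        ,   1.        ]]), 'eye': array([0.30335467, 0.60957592, 0.38434436]), 'attitude': array([ 2.83160356e+00, -4.37305049e-04, -1.91024814e+00])}
```

View pics/scene0.png

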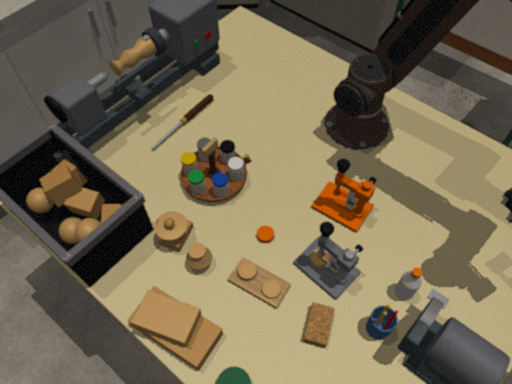

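View pics/top0.png

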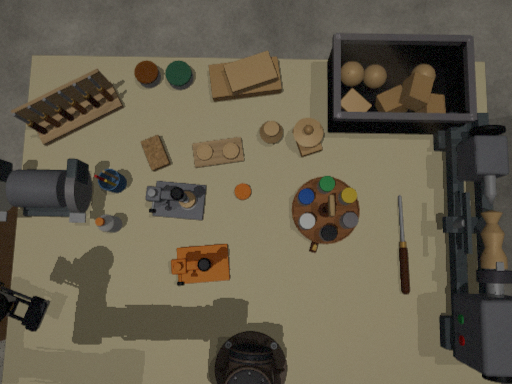

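View pics/wrist0.png

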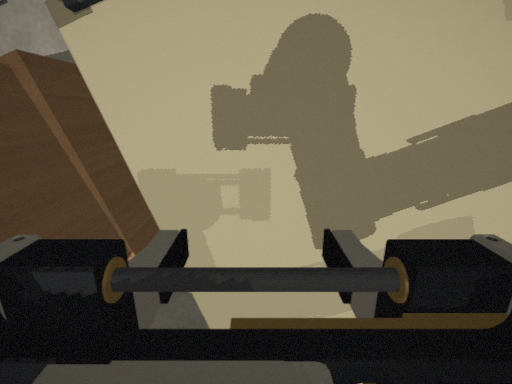

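Gauge candidates: the grey gauge's black button is at scene (326,229) / top (177,193). The orange look-alike's is at scene (343,165) / top (204,264). I choose the grey one. The carousel is at top (325,210) with its brass pointer near (314,247). The orange disc (265,234 in scene) is to be ignored. Next, close crops.

```bash
python3 - <<'E'
import cv2,numpy as np
s=cv2.imread("pics/scene0.png");t=cv2.imread("pics/top0.png")
r=lambda a,x,y,w,h,k:cv2.resize(a[y:y+h,x:x+w],None,fx=k,fy=k,interpolation=cv2.INTER_CUBIC)
A=np.hstack([r(s,285,215,80,80,5),r(t,140,170,80,80,5)])
B=np.hstack([r(s,170,130,90,80,4.4),r(t,285,170,90,80,4.4)])
cv2.imwrite("pics/c1.png",A);cv2.imwrite("pics/c2.png",B)
E
```

```text
(no output)
```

View pics/c1.png

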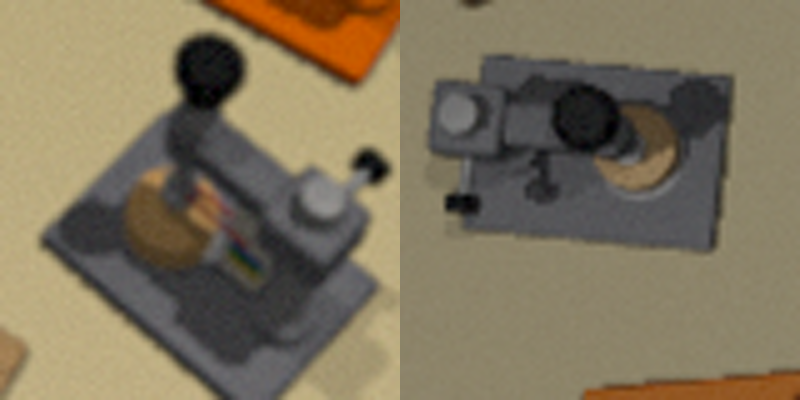

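View pics/c2.png

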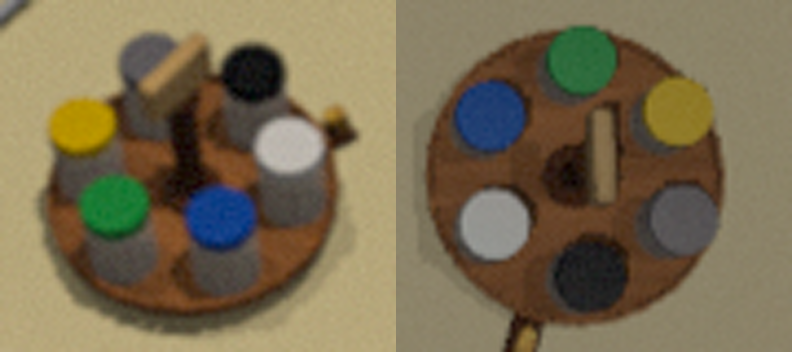

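The crops show the grey gauge with its black button at scene (327,229) and top (177,193.6). A wooden disc lies on the anvil. The carousel's lids, handle and brass pointer are all clear. Now triangulate.

```bash
cat > h.py <<'E'
import cv2,numpy as np
from scipy.spatial.transform import Rotation as Ro
from station import arm
def R(a): return Ro.from_euler('xyz',a).as_matrix()
def ray(m,u,v):
    K=m["camera_matrix"];d=R(m["attitude"])@np.linalg.solve(K,[u,v,1.]);return m["eye"],d/np.linalg.norm(d)
def plane(m,u,v,z):
    e,d=ray(m,u,v);return e+d*(z-e[2])/d[2]
def tri(r1,r2):
    A=0;b=0
    for e,d in(r1,r2):
        P=np.eye(3)-np.outer(d,d);A=A+P;b=b+P@e
    p=np.linalg.solve(A,b)
    return p,[np.linalg.norm((np.eye(3)-np.outer(d,d))@(p-e)) for e,d in(r1,r2)]
def blob(mask,win):
    x,y,w,h=win;z=np.zeros_like(mask);z[y:y+h,x:x+w]=mask[y:y+h,x:x+w]
    n,l,s,c=cv2.connectedComponentsWithStats(z)
    if n<2:return None
    i=1+np.argmax(s[1:,4]);return c[i],s[i]
E
python3 - <<'E'
from h import *
s=cv2.imread("pics/scene0.png");t=cv2.imread("pics/top0.png")
S=arm.camera_model("scene");T=arm.camera_model("top")
hs=cv2.cvtColor(s,cv2.COLOR_BGR2HSV);ht=cv2.cvtColor(t,cv2.COLOR_BGR2HSV)
def both(name,fs,ws,wt):
    a=blob(fs(hs),ws);b=blob(fs(ht),wt)
    p=tri(ray(S,*a[0]),ray(T,*b[0]));print(name,a[0].round(1),a[1],b[0].round(1),b[1],p[0].round(4),np.round(p[1],4));return p[0]
ir=lambda lo,hi:(lambda h:cv2.inRange(h,lo,hi))
both("button",ir((0,0,0),(180,255,38)),(315,218,24,20),(166,182,22,22))
sw=(170,130,90,80);tw=(285,165,90,90)
cy=both("yellow",ir((20,150,60),(32,255,255)),(178,150,20,16),tw)
cg=both("green",ir((45,100,50),(85,255,255)),sw,tw)
cb=both("blue",ir((100,130,60),(125,255,255)),sw,tw)
c=both("handle",ir((10,60,90),(25,160,255)),(200,136,20,22),(326,190,14,30))
for w,f,m,win,in (("s",hs,S,(243,150,10,15)),("t",ht,T,(308,240,14,14))):
    a=blob(ir((15,120,80),(30,255,255))(f),win);print(w,a, a and plane(m,*a[0],.033))
E
```

```text
button [326.1 229.2] [321 223  12  14 134] [176.8 193.4] [170 187  15  14 146] [0.5389 0.2241 0.2068] [0. 0.]
yellow [188.4 158.4] [181 152  16  14 175] [348.5 194.9] [341 187  16  17 199] [ 0.5573 -0.3069  0.0934] [0.0011 0.0011]
green [195.5 176.3] [188 170  16  14 181] [326.7 183.2] [319 176  16  16 195] [ 0.5942 -0.2369  0.0947] [0.0006 0.0006]
blue [219.6 178.9] [212 172  16  15 174] [306.  196.1] [299 189  15  15 186] [ 0.5515 -0.1706  0.0943] [0.0003 0.0003]
handle [210.3 142.4] [200 136  20  17 182] [332.6 203.8] [326 190  14  30 186] [ 0.5153 -0.2386  0.1919] [0.0042 0.0042]
s (array([245.45, 155.9 ]), array([243, 154,   6,   5,  20], dtype=int32)) [ 0.39420581 -0.20004738  0.033     ]
t (array([314.17857143, 247.21428571]), array([312, 244,   5,   7,  28], dtype=int32)) [ 0.38975209 -0.2045288   0.033     ]
```

```bash
cat >> h.py <<'E'
def proj(m,p):
    q=R(m["attitude"]).T@(np.array(p)-m["eye"]);q=m["camera_matrix"]@q;return (q[:2]/q[2]).round(1)
def jog(target,s=None):
    s=s or arm.get_state();Rt=R(s["ee_rot"])
    d=Rt.T@(np.array(target)-s["eef_pos"]);print("tcp",s["eef_pos"].round(4),"axes y,z world",Rt[:,0].round(3),Rt[:,1].round(3),Rt[:,2].round(3),"jog",d.round(4));return d
E
python3 - <<'E'
from h import *
jog([.224,.636,.33]);jog([.500,.224,.33])
s=arm.get_state();W=arm.camera_model("wrist");p=s["eef_pos"]
print(proj(W,p),proj(W,p-[0,0,.011]),proj(W,p-[0,0,.1]))
T=arm.camera_model("top")
L={k:plane(T,*v,.102) for k,v in dict(y=(348.5,194.9),g=(326.7,183.2),b=(306,196.1)).items()}
print(L)
pts=np.array([l[:2] for l in L.values()])
from scipy.optimize import least_squares
r=least_squares(lambda c:np.linalg.norm(pts-c,axis=1)-.079,[.51,-.24]);print(r.x,r.fun)
E
```

```text
tcp [0.2242 0.6363 0.2116] axes y,z world [-0.    -0.001 -1.   ] [ 0.943 -0.332  0.   ] [-0.332 -0.943  0.001] jog [-1.184e-01 -1.000e-04  5.000e-04]
tcp [0.2242 0.6363 0.2116] axes y,z world [-0.    -0.001 -1.   ] [ 0.943 -0.332  0.   ] [-0.332 -0.943  0.001] jog [-0.118   0.3971  0.2973]
[256.7 232.7] [256.6 226.2] [256.1 191.1]
{'y': array([ 0.55704264, -0.30609547,  0.102     ]), 'g': array([ 0.59356741, -0.23646265,  0.102     ]), 'b': array([ 0.55060055, -0.1703025 ,  0.102     ])}
[ 0.51429816 -0.24007444] [-0.00034971  0.00035149 -0.00034895]
```

Request:
jog_arm([
  {"dx": -0.04},
  {"dx": -0.08},
  {"dx": -0.118, "dy": 0.02, "dz": 0.015},
  {"dx": -0.118, "dy": 0.05, "dz": 0.037},
  {"dx": -0.118, "dy": 0.08, "dz": 0.06},
  {"dx": -0.118, "dy": 0.11, "dz": 0.082},
  {"dx": -0.118, "dy": 0.14, "dz": 0.105},
  {"dx": -0.118, "dy": 0.17, "dz": 0.127},
  {"dx": -0.118, "dy": 0.2, "dz": 0.15},
  {"dx": -0.118, "dy": 0.23, "dz": 0.172},
  {"dx": -0.118, "dy": 0.26, "dz": 0.195},
  {"dx": -0.118, "dy": 0.29, "dz": 0.217},
  {"dx": -0.118, "dy": 0.32, "dz": 0.24},
  {"dx": -0.118, "dy": 0.35, "dz": 0.262},
  {"dx": -0.118, "dy": 0.38, "dz": 0.285},
  {"dx": -0.118, "dy": 0.397, "dz": 0.297},
  {"dx": -0.118, "dy": 0.397, "dz": 0.297},
  {"dx": -0.118, "dy": 0.397, "dz": 0.297},
  {"dx": -0.118, "dy": 0.397, "dz": 0.297},
])

```text
invalid input
```

```bash
python3 - <<'E'
from h import *
s=arm.get_state();print(s["t"],s["eef_pos"],s["force"])
W=arm.camera_model("wrist");print(W["eye"],W["attitude"],proj(W,[.539,.224,.225]))
cv2.imwrite("pics/w1.png",arm.grab_frame("wrist")[:,:,::-1])
E
```

```text
0.15 [0.22424747 0.63627294 0.21160696] [-0.50994168 -1.11215265  0.20588065]
[0.30336924 0.60960984 0.38446616] [ 2.83159684e+00 -2.17148279e-04 -1.91022763e+00] [ 1968.3 -2103.9]
```

View pics/w1.png

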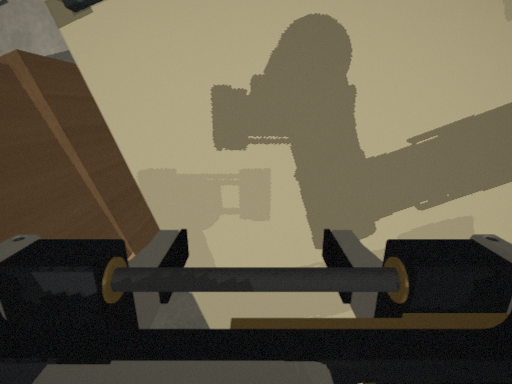

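The call was refused and the arm did not move. Perhaps every key is required in each row.

Request:
jog_arm([
  {"dx": -0.04, "dy": 0, "dz": 0, "twist": 0},
  {"dx": -0.08, "dy": 0, "dz": 0, "twist": 0},
  {"dx": -0.118, "dy": 0.02, "dz": 0.015, "twist": 0},
  {"dx": -0.118, "dy": 0.05, "dz": 0.037, "twist": 0},
  {"dx": -0.118, "dy": 0.08, "dz": 0.06, "twist": 0},
  {"dx": -0.118, "dy": 0.11, "dz": 0.082, "twist": 0},
  {"dx": -0.118, "dy": 0.14, "dz": 0.105, "twist": 0},
  {"dx": -0.118, "dy": 0.17, "dz": 0.127, "twist": 0},
  {"dx": -0.118, "dy": 0.2, "dz": 0.15, "twist": 0},
  {"dx": -0.118, "dy": 0.23, "dz": 0.172, "twist": 0},
  {"dx": -0.118, "dy": 0.26, "dz": 0.195, "twist": 0},
  {"dx": -0.118, "dy": 0.29, "dz": 0.217, "twist": 0},
  {"dx": -0.118, "dy": 0.32, "dz": 0.24, "twist": 0},
  {"dx": -0.118, "dy": 0.35, "dz": 0.262, "twist": 0},
  {"dx": -0.118, "dy": 0.38, "dz": 0.285, "twist": 0},
  {"dx": -0.118, "dy": 0.397, "dz": 0.297, "twist": 0},
  {"dx": -0.118, "dy": 0.397, "dz": 0.297, "twist": 0},
  {"dx": -0.118, "dy": 0.397, "dz": 0.297, "twist": 0},
])

```text
t: 1.7
eef_pos: [0.5005, 0.2233, 0.3301]
ee_rot: [-0.849, 1.57, -2.761]
force: [0.2, 0.5, -0.4]
width: 0.0882
```

```bash
python3 - <<'E'
from h import *
s=arm.get_state();print(s["t"],s["eef_pos"],s["force"],s["q"])
W=arm.camera_model("wrist");print(W["eye"],W["attitude"],proj(W,[.539,.224,.225]))
cv2.imwrite("pics/w2.png",arm.grab_frame("wrist")[:,:,::-1])
E
```

```text
1.7 [0.50050896 0.22334571 0.33014031] [ 0.22722703  0.46838513 -0.37814334] [ 7.77113820e-01  9.35037437e-02 -6.97746727e-02 -1.62627298e-04
 -1.40790097e+00  4.52240242e-01]
[0.57958042 0.19632631 0.50293122] [ 2.83115839e+00  7.75099719e-04 -1.91277842e+00] [243.1 156.3]
```

View pics/w2.png

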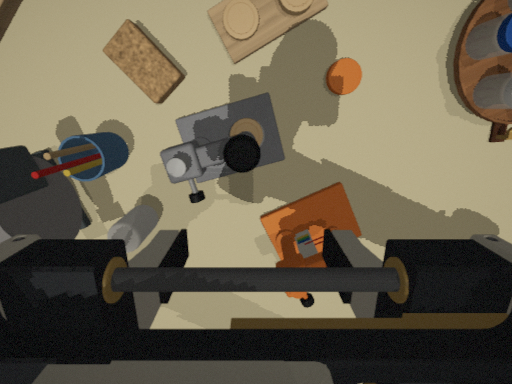

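```bash
python3 - <<'E'
from h import *
w=cv2.imread("pics/w2.png");W=arm.camera_model("wrist");S=arm.camera_model("scene");T=arm.camera_model("top")
m=cv2.inRange(cv2.cvtColor(w,cv2.COLOR_BGR2HSV),(0,0,0),(180,255,42))
b=blob(m,(218,128,50,50));print(b)
for n,r in(("scene",ray(S,326.1,229.2)),("top",ray(T,176.8,193.4))):
    print(n,tri(ray(W,*b[0]),r))
for z in(.21,.225):print(z,plane(W,*b[0],z),plane(T,176.8,193.4,z),plane(S,326.1,229.2,z))
cv2.imwrite("pics/c3.png",cv2.resize(w[110:190,150:300],None,fx=5,fy=5,interpolation=cv2.INTER_CUBIC))
E
```

```text
(array([241.29185318, 152.98030439]), array([ 222,  134,   39,   39, 1117], dtype=int32))
scene (array([0.54139292, 0.22607252, 0.21292523]), [np.float64(0.0008277583525788043), np.float64(0.0008277583525787283)])
top (array([0.53935781, 0.2269687 , 0.19853539]), [np.float64(0.0012573440159347213), np.float64(0.0012573440159345927)])
0.21 [0.54045044 0.22699875 0.21      ] [0.53834611 0.22359916 0.21      ] [0.54049393 0.22480863 0.21      ]
0.225 [0.54243568 0.22547274 0.225     ] [0.53652422 0.22077545 0.225     ] [0.5482135  0.22829526 0.225     ]
```

View pics/c3.png

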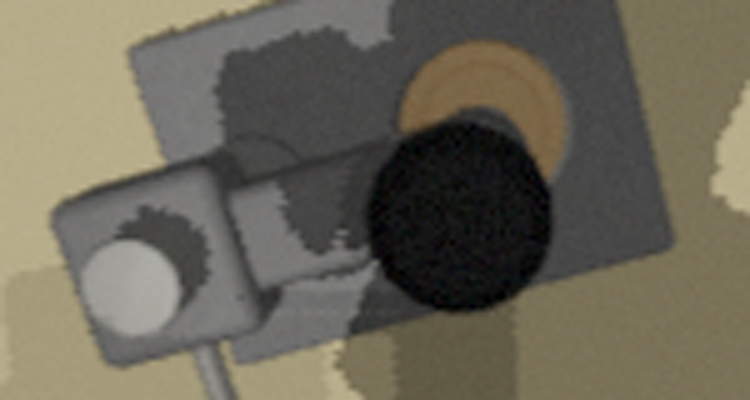

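The crop shows the black ball-shaped button at (241,153). Its centre is at about (0.540, 0.2255, 0.21), and the three views agree within 2-3 mm, consistent with a top at 0.225.

```bash
python3 - <<'E'
from h import *
jog([.540,.2255,.245])
E
```

```text
tcp [0.5001 0.2242 0.3302] axes y,z world [-0.  0. -1.] [ 0.943 -0.334 -0.   ] [-0.334 -0.943  0.   ] jog [ 0.0852  0.0372 -0.0146]
```

Request:
jog_arm([
  {"dx": 0, "dy": 0.02, "dz": -0.008, "twist": 0},
  {"dx": 0, "dy": 0.037, "dz": -0.015, "twist": 0},
  {"dx": 0.02, "dy": 0.037, "dz": -0.015, "twist": 0},
  {"dx": 0.04, "dy": 0.037, "dz": -0.015, "twist": 0},
  {"dx": 0.06, "dy": 0.037, "dz": -0.015, "twist": 0},
  {"dx": 0.08, "dy": 0.037, "dz": -0.015, "twist": 0},
  {"dx": 0.085, "dy": 0.037, "dz": -0.015, "twist": 0},
  {"dx": 0.085, "dy": 0.037, "dz": -0.015, "twist": 0},
  {"dx": 0.085, "dy": 0.037, "dz": -0.015, "twist": 0},
], gripper=0.0, newtons=20)

```text
t: 2.5
eef_pos: [0.54, 0.2272, 0.2462]
ee_rot: [1.773, 1.57, -0.136]
force: [0.7, -0.1, -0.4]
width: 0.0329
```

```bash
python3 - <<'E'
from h import *
s=arm.get_state();print(s["t"],s["eef_pos"],s["force"])
cv2.imwrite("pics/w3.png",arm.grab_frame("wrist")[:,:,::-1])
cv2.imwrite("pics/s3.png",cv2.resize(arm.grab_frame("scene")[200:300,260:390,::-1],None,fx=5,fy=5))
E
```

```text
2.5 [0.54004583 0.22715829 0.24617712] [ 0.74569717 -0.05602487 -0.37973042]
```

View pics/w3.png

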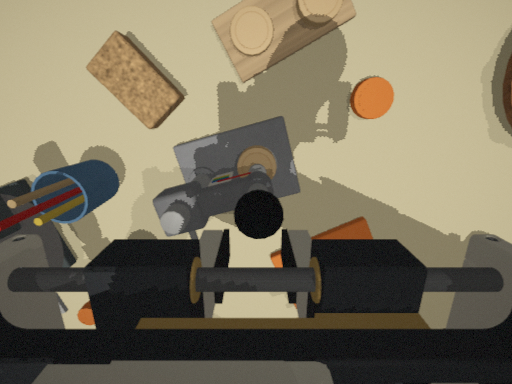

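View pics/s3.png

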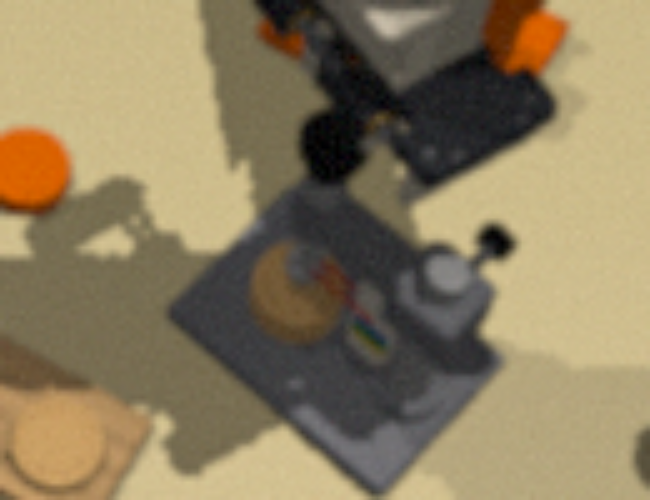

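The wrist view shows the button at (259,214), below the midpoint of the fingers, as projected. Let the fingers close, then press in small steps.

Request:
jog_arm([
  {"dx": 0, "dy": 0, "dz": 0, "twist": 0},
  {"dx": 0, "dy": 0, "dz": 0, "twist": 0},
  {"dx": 0, "dy": 0, "dz": 0, "twist": 0},
  {"dx": 0, "dy": 0, "dz": 0, "twist": 0},
  {"dx": 0, "dy": 0, "dz": 0, "twist": 0},
  {"dx": 0.01, "dy": 0, "dz": 0, "twist": 0},
  {"dx": 0.013, "dy": 0, "dz": 0, "twist": 0},
  {"dx": 0.016, "dy": 0, "dz": 0, "twist": 0},
  {"dx": 0.019, "dy": 0, "dz": 0, "twist": 0},
  {"dx": 0.019, "dy": 0, "dz": 0, "twist": 0},
])

```text
t: 3.43
eef_pos: [0.5396, 0.2262, 0.2254]
ee_rot: [-0.616, 1.569, -2.526]
force: [-0.6, 0.3, 0.2]
width: 0.0006
```

```bash
python3 - <<'E'
from h import *
s=arm.get_state();print(s["t"],s["eef_pos"],s["force"],s["moment"],s["width"])
cv2.imwrite("pics/s4.png",cv2.resize(arm.grab_frame("scene")[200:300,260:390,::-1],None,fx=5,fy=5))
E
```

```text
3.4333 [0.53960048 0.22615763 0.22535152] [-0.6256126   0.30263481  0.2414423 ] [-0.05107981  0.01907266  0.03274657] 0.0006140483737511439
```

View pics/s4.png

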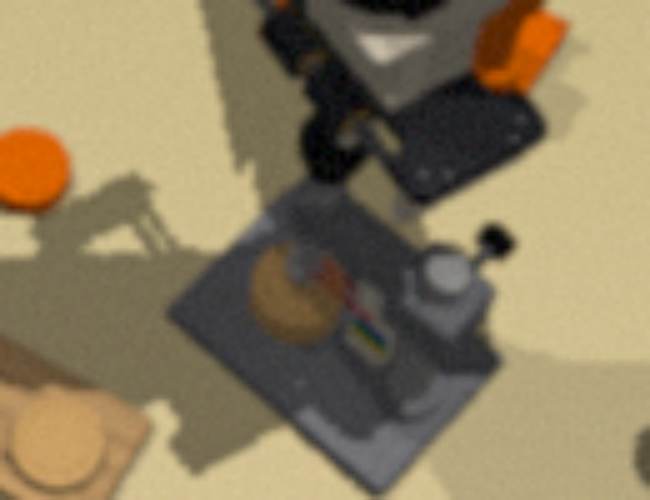

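```bash
python3 - <<'E'
from h import *
s=arm.get_state();p=s["eef_pos"];print(s["t"],p,s["force"])
W=arm.camera_model("wrist");S=arm.camera_model("scene")
print(proj(W,p),proj(W,p-[0,0,.011]),proj(S,p-[0,0,.011]),(proj(S,p-[0,0,.011])-[260,200])*5)
f=arm.grab_frame("wrist")[:,:,::-1]
cv2.imwrite("pics/w4.png",cv2.resize(f[140:300,160:360],None,fx=4,fy=3.6))
t=arm.grab_frame("top")[:,:,::-1];print(proj(arm.camera_model("top"),p-[0,0,.011]))
cv2.imwrite("pics/t4.png",cv2.resize(t[150:230,130:230],None,fx=6,fy=6))
E
```

```text
3.4833 [0.53979757 0.22624288 0.22587435] [-0.39131874 -0.47529105  0.24001156]
[256.7 232.8] [256.6 226.3] [326.9 228.5] [334.5 142.5]
[175.6 192.7]
```

View pics/w4.png

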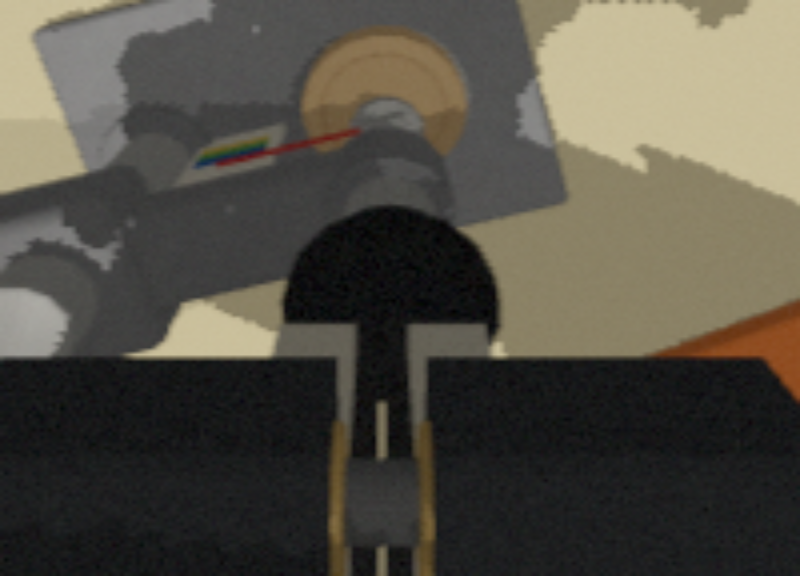

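View pics/t4.png

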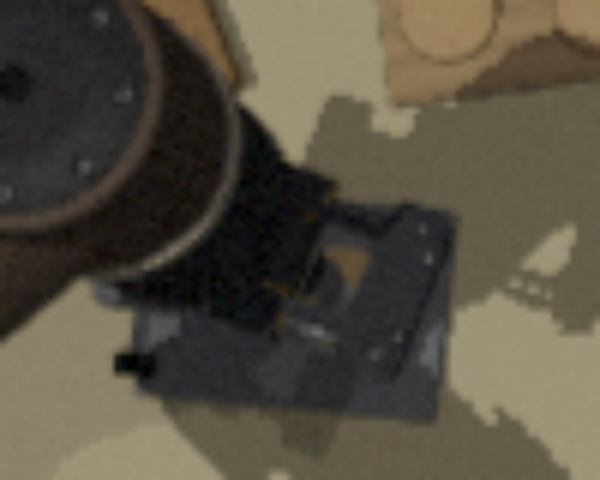

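Request:
jog_arm([
  {"dx": 0.002, "dy": 0, "dz": 0, "twist": 0},
  {"dx": 0.004, "dy": 0, "dz": 0, "twist": 0},
  {"dx": 0.006, "dy": 0, "dz": 0, "twist": 0},
  {"dx": 0.006, "dy": 0, "dz": 0, "twist": 0},
  {"dx": 0.006, "dy": 0, "dz": 0, "twist": 0},
])

```text
t: 4.0
eef_pos: [0.5399, 0.2264, 0.2202]
ee_rot: [-0.45, 1.57, -2.359]
force: [0.1, 0.0, 0.3]
width: 0.0004
```

```bash
python3 - <<'E'
from h import *
s=arm.get_state();p=s["eef_pos"];print(s["t"],p,s["force"])
f=arm.grab_frame("wrist")[:,:,::-1]
cv2.imwrite("pics/w5.png",cv2.resize(f[140:300,160:360],None,fx=4,fy=3.6))
E
```

```text
4.0 [0.53988858 0.22635779 0.22018431] [0.11530643 0.00365748 0.31650576]
```

View pics/w5.png

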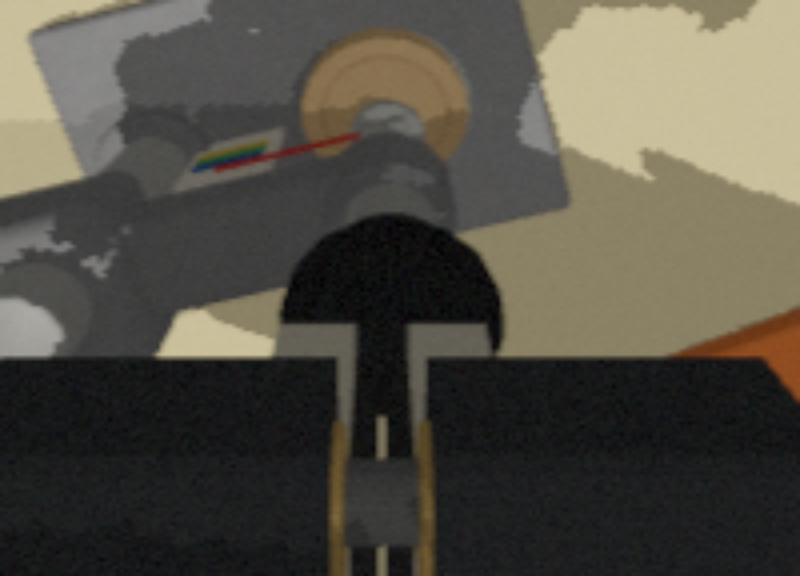

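```bash
python3 - <<'E'
from h import *
from scipy.optimize import least_squares
W=arm.camera_model("wrist");p5=arm.get_state()["eef_pos"]
def cam(p): m=dict(W);m["eye"]=W["eye"]+np.array(p)-p5;return m
obs={}
for n,p in(("w2",[.5001,.2242,.3302]),("w3",[.5398,.2265,.2458])):
    g=cv2.cvtColor(cv2.imread(f"pics/{n}.png"),cv2.COLOR_BGR2HSV)
    m=cv2.inRange(g,(0,0,0),(180,255,42))
    win=(218,128,50,50) if n=="w2" else (232,185,55,53)
    b=blob(m,win)
    print(n,b[0],b[1]);obs[n]=(cam(p),b)
f=cv2.imread("pics/w5.png");g=cv2.resize(f,(200,160))
m=cv2.inRange(cv2.cvtColor(g,cv2.COLOR_BGR2HSV),(0,0,0),(180,255,42))
ys=[];
for x in range(70,126):
    c=np.where(m[40:88,x]>0)[0]
    if len(c): ys.append((x+160,140+40+c[0]))
ys=np.array(ys,float)
r=least_squares(lambda c:np.hypot(ys[:,0]-c[0],ys[:,1]-c[1])-c[2],[258,225,26],loss="soft_l1");print("w5",r.x)
for n,u in(("w3",obs["w3"][1][0]),("w5",r.x[:2])):
    c=obs["w3"][0] if n=="w3" else W
    print(n,tri(ray(obs["w2"][0],*obs["w2"][1][0]),ray(c,*u)))
    print([(z,plane(c,*u,z).round(4)) for z in(.2,.21)])
print(W["eye"],p5)
E
```

```text
w2 [241.29185318 152.98030439] [ 222  134   39   39 1117]
w3 [258.2279372  213.77693557] [ 234  190   49   48 1847]
w5 [257.19380716 226.73955236  26.70771101]
w3 (array([0.54092861, 0.22564472, 0.21405076]), [np.float64(0.0010291544346722223), np.float64(0.00102915443467233)])
[(0.2, array([0.5355, 0.2263, 0.2   ])), (0.21, array([0.5393, 0.2251, 0.21  ]))]
w5 (array([0.54065342, 0.22629508, 0.2120067 ]), [np.float64(0.0005909610172182888), np.float64(0.0005909610172182534)])
[(0.2, array([0.5354, 0.2274, 0.2   ])), (0.21, array([0.5397, 0.226 , 0.21  ]))]
[0.61904436 0.19953552 0.39314964] [0.53995093 0.22637958 0.22034206]
```

```bash
python3 - <<'E'
from h import *
W=arm.camera_model("wrist");s=arm.get_state();p=s["eef_pos"];Q=R(s["ee_rot"])
for dx in(-.02,-.008,0,.011):
  print(dx,[ (dy,dz,proj(W,p+Q@[dx,dy,dz]),) for dy,dz in((.0095,0),(-.0095,0),(.0095,.021),(0.0095,-.021))])
b=[.5407,.226,.212]
print(proj(W,b),proj(W,[.5407,.226,.225]))
f=arm.grab_frame("wrist")[:,:,::-1]
g=np.clip(f[190:300,200:320].astype(float)*3,0,255).astype(np.uint8)
cv2.imwrite("pics/w6.png",cv2.resize(g,None,fx=5,fy=5,interpolation=cv2.INTER_CUBIC))
print(arm.get_state()["force"])
E
```

```text
-0.02 [(0.0095, 0, array([256.8, 233. ])), (-0.0095, 0, array([256.8, 259.9])), (0.0095, 0.021, array([290.6, 233. ])), (0.0095, -0.021, array([223.1, 233. ]))]
-0.008 [(0.0095, 0, array([256.7, 225.1])), (-0.0095, 0, array([256.7, 250.5])), (0.0095, 0.021, array([288.4, 225.1])), (0.0095, -0.021, array([225.1, 225.1]))]
0 [(0.0095, 0, array([256.7, 220.3])), (-0.0095, 0, array([256.7, 244.9])), (0.0095, 0.021, array([287. , 220.3])), (0.0095, -0.021, array([226.4, 220.3]))]
0.011 [(0.0095, 0, array([256.6, 214.4])), (-0.0095, 0, array([256.6, 237.8])), (0.0095, 0.021, array([285.3, 214.3])), (0.0095, -0.021, array([227.9, 214.4]))]
[256.8 226.7] [256.9 234.7]
[ 0.18430909  1.15050578 -0.02541475]
```

View pics/w6.png

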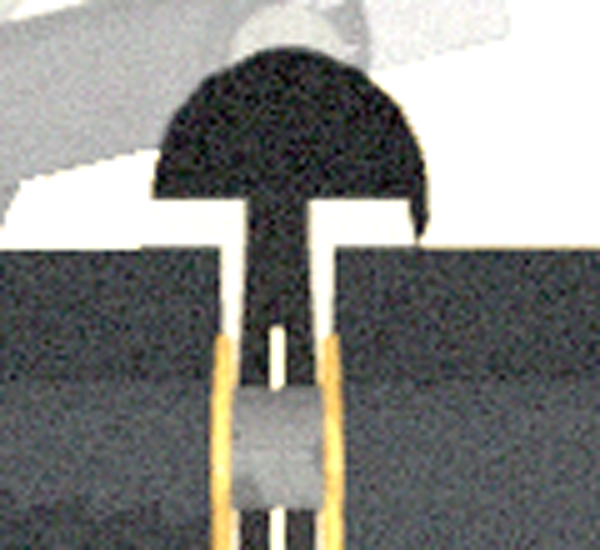

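```bash
python3 - <<'E'
from h import *
f=arm.grab_frame("scene")[:,:,::-1]
o=cv2.imread("pics/scene0.png")
k=lambda a:cv2.resize(a[215:290,300:350],None,fx=7.5,fy=7.5,interpolation=cv2.INTER_CUBIC)
cv2.imwrite("pics/s6.png",np.hstack([k(o),k(f)]))
s=arm.get_state();print(s["t"],s["force"],s["eef_pos"])
E
```

```text
4.15 [ 0.1256484  -0.58710131 -0.22400383] [0.54000275 0.22644541 0.22044902]
```

View pics/s6.png

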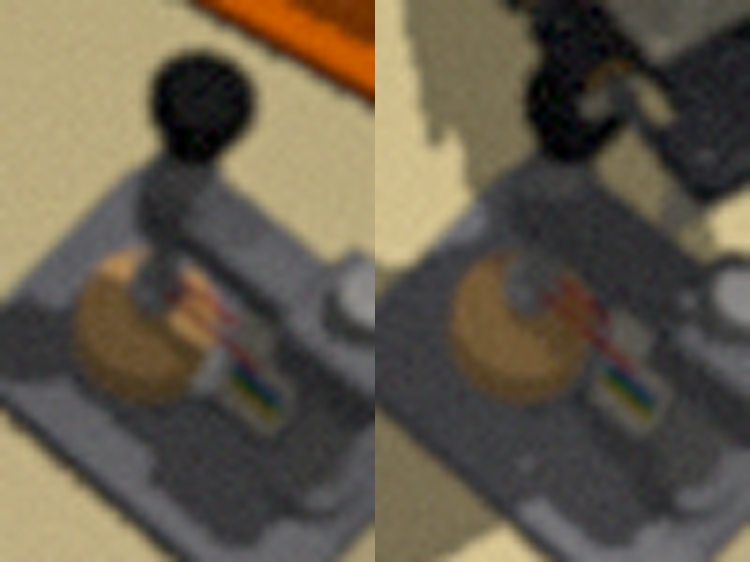

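The picture shows the foot and red pointer unmoved, so there is no contact yet: in the wrist view the finger ends sit higher than the nominal tip. I'll continue down in small steps, watching the force.

Request:
jog_arm([
  {"dx": 0.002, "dy": 0, "dz": 0, "twist": 0},
  {"dx": 0.004, "dy": 0, "dz": 0, "twist": 0},
  {"dx": 0.006, "dy": 0, "dz": 0, "twist": 0},
  {"dx": 0.006, "dy": 0, "dz": 0, "twist": 0},
  {"dx": 0.006, "dy": 0, "dz": 0, "twist": 0},
])

```text
t: 4.57
eef_pos: [0.5399, 0.2263, 0.2141]
ee_rot: [-0.459, 1.57, -2.368]
force: [-0.1, -0.1, 0.2]
width: 0.0004
```

Request:
jog_arm([
  {"dx": 0.002, "dy": 0, "dz": 0, "twist": 0},
  {"dx": 0.004, "dy": 0, "dz": 0, "twist": 0},
  {"dx": 0.006, "dy": 0, "dz": 0, "twist": 0},
  {"dx": 0.006, "dy": 0, "dz": 0, "twist": 0},
  {"dx": 0.006, "dy": 0, "dz": 0, "twist": 0},
])

```text
t: 4.98
eef_pos: [0.5401, 0.2265, 0.2085]
ee_rot: [2.296, 1.57, 0.387]
force: [0.0, 0.9, 0.9]
width: 0.0004
```

```bash
python3 - <<'E'
from h import *
s=arm.get_state();p=s["eef_pos"];print(s["t"],p,s["force"],s["moment"])
f=arm.grab_frame("wrist")[:,:,::-1]
g=np.clip(f[140:300,160:360].astype(float)*1.8,0,255).astype(np.uint8)
cv2.imwrite("pics/w7.png",cv2.resize(g,None,fx=4,fy=3.6))
E
```

```text
4.9833 [0.54009724 0.22647002 0.20845535] [0.00874684 0.88170851 0.88733079] [ 0.0842102  -0.05703809 -0.02222867]
```

View pics/w7.png

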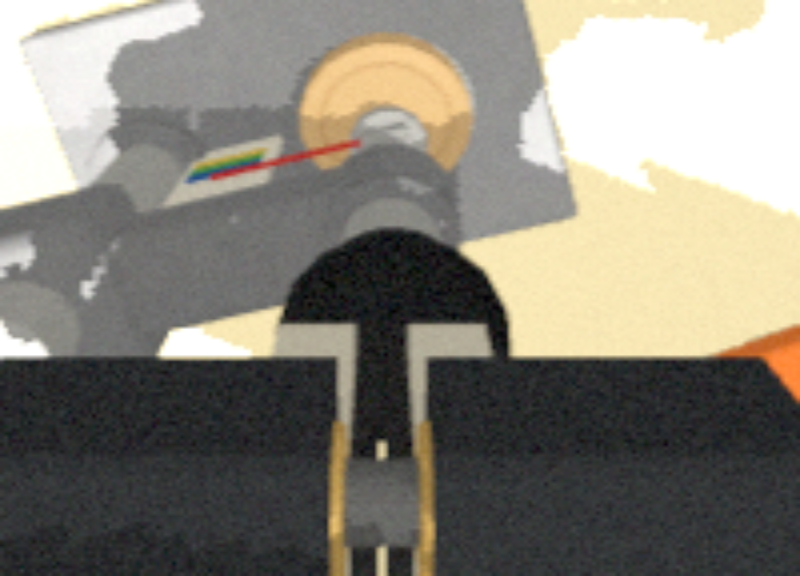

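Request:
jog_arm([
  {"dx": 0.003, "dy": 0, "dz": 0, "twist": 0},
  {"dx": 0.006, "dy": 0, "dz": 0, "twist": 0},
  {"dx": 0.006, "dy": 0, "dz": 0, "twist": 0},
  {"dx": 0.006, "dy": 0, "dz": 0, "twist": 0},
])

```text
t: 5.37
eef_pos: [0.5401, 0.2265, 0.2023]
ee_rot: [1.852, 1.571, -0.057]
force: [0.5, 0.3, 2.1]
width: 0.0003
```

Request:
jog_arm([
  {"dx": 0.002, "dy": 0, "dz": 0, "twist": 0},
  {"dx": 0.004, "dy": 0, "dz": 0, "twist": 0},
  {"dx": 0.004, "dy": 0, "dz": 0, "twist": 0},
  {"dx": 0.004, "dy": 0, "dz": 0, "twist": 0},
])

```text
t: 5.7
eef_pos: [0.5401, 0.2264, 0.1983]
ee_rot: [1.942, 1.571, 0.033]
force: [0.5, 1.3, 2.1]
width: 0.0006
```

```bash
python3 - <<'E'
from h import *
s=arm.get_state();p=s["eef_pos"];print(s["t"],p,s["force"],s["moment"])
f=arm.grab_frame("wrist")[:,:,::-1]
g=np.clip(f[140:300,160:360].astype(float)*1.8,0,255).astype(np.uint8)
cv2.imwrite("pics/w8.png",cv2.resize(g,None,fx=4,fy=3.6))
E
```

```text
5.7 [0.54005482 0.22643503 0.19832598] [0.52466925 1.28734408 2.10562121] [ 0.20767989 -0.23269962 -0.01237902]
```

View pics/w8.png

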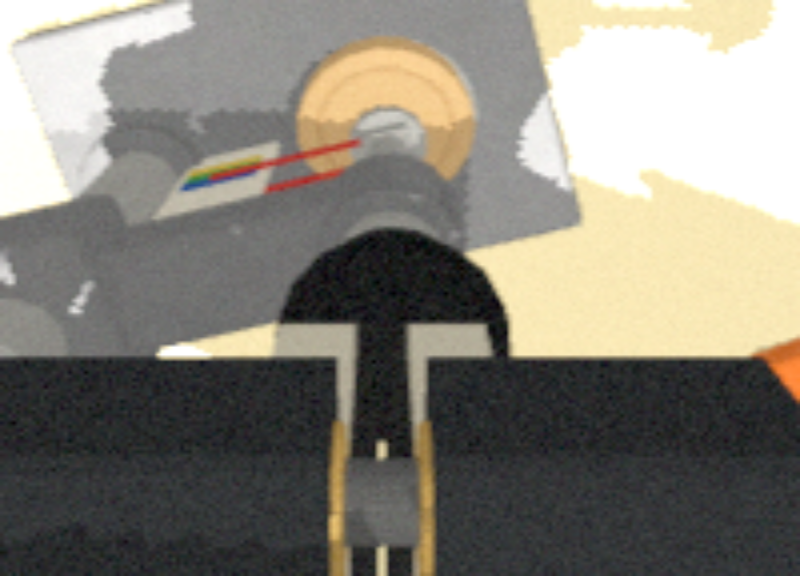

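Contact is made: the button now moves with the tool and the pointer is descending, with Fz about 2 N. Continuing.

Request:
jog_arm([
  {"dx": 0.002, "dy": 0, "dz": 0, "twist": 0},
  {"dx": 0.004, "dy": 0, "dz": 0, "twist": 0},
  {"dx": 0.006, "dy": 0, "dz": 0, "twist": 0},
  {"dx": 0.006, "dy": 0, "dz": 0, "twist": 0},
])

```text
t: 6.08
eef_pos: [0.5401, 0.2265, 0.1924]
ee_rot: [2.107, 1.57, 0.197]
force: [-1.0, 0.8, 6.6]
width: 0.0001
```

Request:
jog_arm([
  {"dx": 0.002, "dy": 0, "dz": 0, "twist": 0},
  {"dx": 0.004, "dy": 0, "dz": 0, "twist": 0},
  {"dx": 0.004, "dy": 0, "dz": 0, "twist": 0},
  {"dx": 0.004, "dy": 0, "dz": 0, "twist": 0},
])

```text
t: 6.42
eef_pos: [0.5402, 0.2265, 0.189]
ee_rot: [2.191, 1.57, 0.282]
force: [-2.6, -0.3, 8.2]
width: 0.0005
```

```bash
python3 - <<'E'
from h import *
s=arm.get_state();p=s["eef_pos"];print(s["t"],p,s["force"],s["moment"])
f=arm.grab_frame("wrist")[:,:,::-1]
g=np.clip(f[140:300,160:360].astype(float)*1.8,0,255).astype(np.uint8)
cv2.imwrite("pics/w9.png",cv2.resize(g,None,fx=4,fy=3.6))
E
```

```text
6.4167 [0.54017736 0.2264702  0.18896311] [-2.6272213  -0.32970384  8.15029028] [0.07322315 0.62941927 0.04642758]
```

View pics/w9.png

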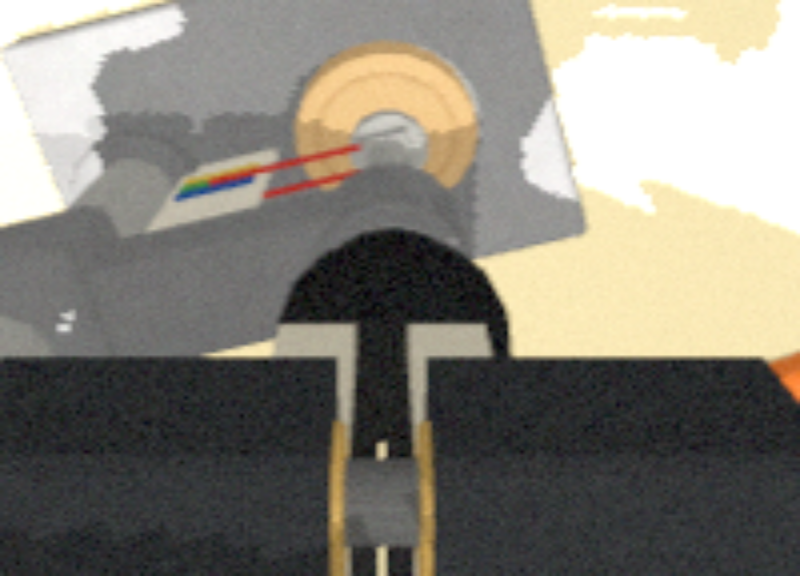

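Request:
jog_arm([
  {"dx": 0.002, "dy": 0, "dz": 0, "twist": 0},
  {"dx": 0.003, "dy": 0, "dz": 0, "twist": 0},
  {"dx": 0.003, "dy": 0, "dz": 0, "twist": 0},
  {"dx": 0.003, "dy": 0, "dz": 0, "twist": 0},
  {"dx": 0.003, "dy": 0, "dz": 0, "twist": 0},
  {"dx": 0.003, "dy": 0, "dz": 0, "twist": 0},
])

```text
t: 6.97
eef_pos: [0.5402, 0.2265, 0.1863]
ee_rot: [2.241, 1.57, 0.332]
force: [-2.1, -0.8, 9.1]
width: 0.0006
```

```bash
python3 - <<'E'
from h import *
s=arm.get_state();p=s["eef_pos"];print(s["t"],p,s["force"],s["moment"])
f=arm.grab_frame("wrist")[:,:,::-1]
o=cv2.imread("pics/scene0.png")
F=arm.grab_frame("scene")[:,:,::-1]
cv2.imwrite("pics/sceneP.png",F);cv2.imwrite("pics/wP.png",f)
k=lambda a:cv2.resize(np.clip(a[240:280,308:348]*1.6,0,255).astype(np.uint8),(400,400),interpolation=cv2.INTER_CUBIC)
b=cv2.resize(np.clip(f[165:205,195:295]*1.6,0,255).astype(np.uint8),(800,320),interpolation=cv2.INTER_CUBIC)
cv2.imwrite("pics/s9.png",np.vstack([np.hstack([k(o),k(F)])[:280+0],b]))
E
```

```text
6.9667 [0.54020575 0.22645552 0.18629015] [-2.13525805 -0.84343708  9.1427134 ] [ 0.03493926  0.75884585 -0.00969051]
```

View pics/s9.png

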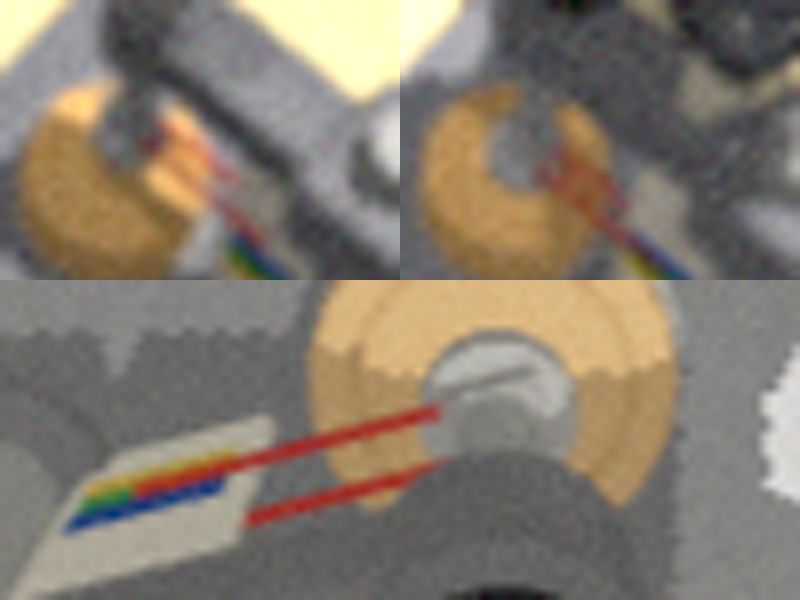

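```bash
python3 - <<'E'
from h import *
S=arm.camera_model("scene");W=arm.camera_model("wrist")
for z in(.07,.053,.045,.037): print(z,proj(S,[.54,.226,z]),proj(W,[.54,.226,z]))
# disc heights: top-face of gauge disc and board discs, outline in top/scene
f=cv2.imread("pics/wP.png")
for n in("scene0","sceneP"):
    a=cv2.imread(f"pics/{n}.png").astype(int);b,g,r=[a[...,i] for i in range(3)]
    m=((r-g>35)&(abs(g-b)<25)).astype(np.uint8)
    y,x=np.where(m[240:285,305:350]);print(n,sorted(zip((x+305).tolist(),(y+240).tolist()))[:40])
E
python3 - <<'E'
import cv2,numpy as np
o=cv2.imread("pics/scene0.png");F=cv2.imread("pics/sceneP.png")
k=lambda a:cv2.resize(np.clip(a[240:290,308:348]*1.8,0,255).astype(np.uint8),(400,500),interpolation=cv2.INTER_NEAREST)
cv2.imwrite("pics/s10.png",np.hstack([k(o),k(F)]))
E
```

```text
0.07 [321.2 252. ] [256.7 187. ]
0.053 [320.6 254.5] [256.6 182.9]
0.045 [320.3 255.7] [256.6 181.2]
0.037 [320.  256.8] [256.6 179.5]
scene0 [(325, 253), (327, 254), (328, 255), (329, 256)]
sceneP [(324, 258), (325, 256), (326, 257), (326, 260)]
```

View pics/s10.png

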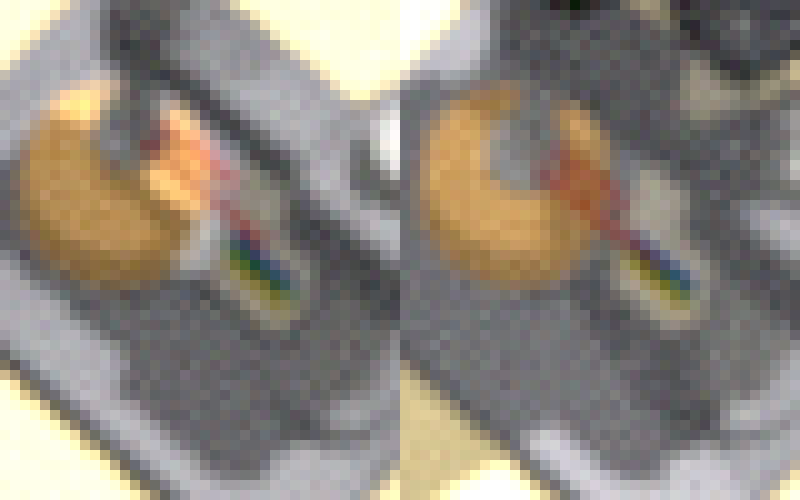

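Reading the gauge:
- Force jumped to 6.6 N at about 17 mm of button travel, then rose along the overtravel spring to 9 N.
- The red pointer dropped about 2.4 px in the scene view, which is about 17 mm. The foot rests on the disc.
- From above the pointer appears at green, but at rest (45 mm) the same parallax made it look about 9 mm low, so the true reading is blue (28 mm).

Now release and move up.

Request:
jog_arm([
  {"dx": -0.01, "dy": 0, "dz": 0, "twist": 0},
  {"dx": -0.02, "dy": 0, "dz": 0, "twist": 0},
  {"dx": -0.03, "dy": 0, "dz": 0, "twist": 0},
  {"dx": -0.05, "dy": 0, "dz": 0, "twist": 0},
  {"dx": -0.08, "dy": 0, "dz": 0, "twist": 0},
  {"dx": -0.11, "dy": 0, "dz": 0, "twist": 0},
  {"dx": -0.13, "dy": 0, "dz": 0, "twist": 0},
  {"dx": -0.13, "dy": 0, "dz": 0, "twist": 0},
  {"dx": -0.13, "dy": 0, "dz": 0, "twist": 0},
])

```text
t: 7.82
eef_pos: [0.5398, 0.2265, 0.3166]
ee_rot: [2.961, 1.569, 1.051]
force: [0.5, 0.6, -1.3]
width: 0.0003
```

```bash
python3 - <<'E'
from h import *
s=arm.get_state();print(s["t"],s["force"],s["q"])
jog([.5143,-.2401,.33])
o=cv2.imread("pics/scene0.png");F=arm.grab_frame("scene")[:,:,::-1]
k=lambda a:cv2.resize(np.clip(a[215:290,300:350]*1.5,0,255).astype(np.uint8),None,fx=7.5,fy=7.5,interpolation=cv2.INTER_CUBIC)
cv2.imwrite("pics/s11.png",np.hstack([k(o),k(F)]))
# disc thickness check: disc outline extents in unobstructed wrist view
f=arm.grab_frame("wrist")[:,:,::-1];cv2.imwrite("pics/w11.png",f)
W=arm.camera_model("wrist");print(repr(W["eye"]),repr(W["attitude"]))
E
```

```text
7.8167 [ 0.50653429  0.56457685 -1.28944308] [ 7.30715971e-01  1.61275060e-01 -2.02085076e-02 -5.35596537e-04
 -1.38772559e+00  5.01181090e-01]
tcp [0.5398 0.2265 0.3166] axes y,z world [ 0.001  0.001 -1.   ] [ 0.943 -0.333  0.   ] [-0.333 -0.943 -0.002] jog [-0.0141  0.1311  0.4485]
array([0.61858086, 0.19933254, 0.48709387]) array([ 2.82984526e+00, -2.09226544e-04, -1.91033574e+00])
```

View pics/s11.png

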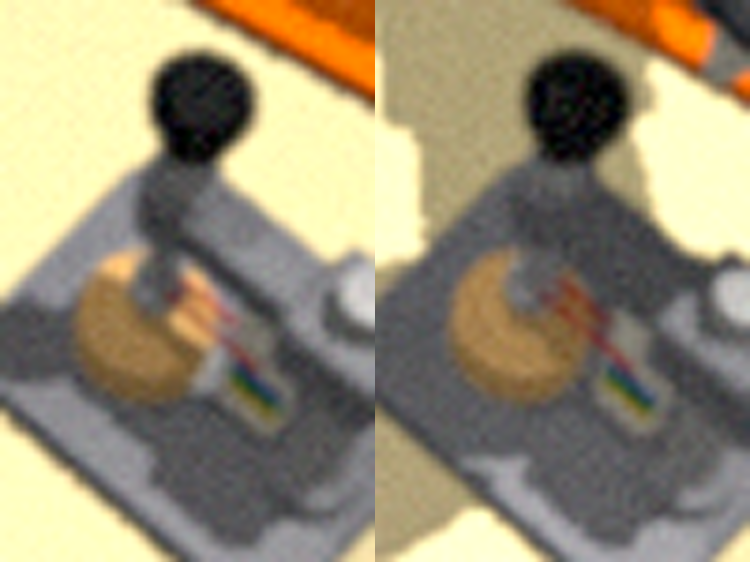

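View pics/w11.png

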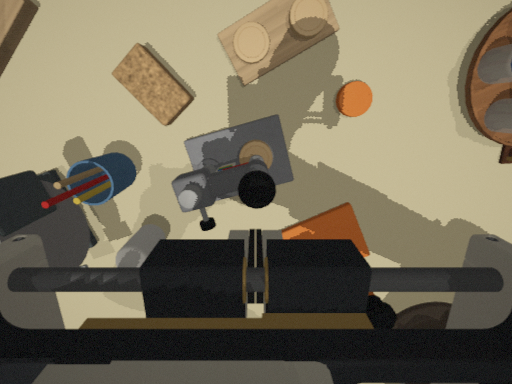

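The gauge has sprung back: the pictures match. Move over the carousel while turning the jaws.

Request:
jog_arm([
  {"dx": -0.014, "dy": 0.007, "dz": 0.022, "twist": 7},
  {"dx": -0.014, "dy": 0.014, "dz": 0.045, "twist": 14},
  {"dx": -0.014, "dy": 0.02, "dz": 0.067, "twist": 21},
  {"dx": -0.014, "dy": 0.026, "dz": 0.09, "twist": 28},
  {"dx": -0.014, "dy": 0.033, "dz": 0.112, "twist": 35},
  {"dx": -0.014, "dy": 0.039, "dz": 0.134, "twist": 42},
  {"dx": -0.014, "dy": 0.046, "dz": 0.157, "twist": 49},
  {"dx": -0.014, "dy": 0.052, "dz": 0.179, "twist": 56},
  {"dx": -0.014, "dy": 0.059, "dz": 0.202, "twist": 63},
  {"dx": -0.014, "dy": 0.066, "dz": 0.224, "twist": 70},
  {"dx": -0.014, "dy": 0.072, "dz": 0.247, "twist": 77},
  {"dx": -0.014, "dy": 0.079, "dz": 0.269, "twist": 84},
  {"dx": -0.014, "dy": 0.085, "dz": 0.291, "twist": 91},
  {"dx": -0.014, "dy": 0.092, "dz": 0.314, "twist": 98},
  {"dx": -0.014, "dy": 0.098, "dz": 0.336, "twist": 105},
  {"dx": -0.014, "dy": 0.105, "dz": 0.359, "twist": 112},
  {"dx": -0.014, "dy": 0.111, "dz": 0.381, "twist": 119},
  {"dx": -0.014, "dy": 0.118, "dz": 0.404, "twist": 126},
  {"dx": -0.014, "dy": 0.124, "dz": 0.426, "twist": 133},
  {"dx": -0.014, "dy": 0.131, "dz": 0.4485, "twist": 140},
], gripper=0.0876)

```text
t: 9.58
eef_pos: [0.5134, -0.241, 0.3279]
ee_rot: [0.946, 1.568, 2.87]
force: [0.0, -0.4, -0.7]
width: 0.0877
```

Request:
jog_arm([
  {"dx": 0, "dy": 0, "dz": 0, "twist": 7},
  {"dx": 0, "dy": 0, "dz": 0, "twist": 14},
  {"dx": 0, "dy": 0, "dz": 0, "twist": 18},
  {"dx": 0, "dy": 0, "dz": 0, "twist": 18},
  {"dx": 0, "dy": 0, "dz": 0, "twist": 18},
])

```text
t: 10.0
eef_pos: [0.5139, -0.24, 0.3282]
ee_rot: [1.29, 1.569, 2.909]
force: [1.0, -0.0, -0.1]
width: 0.0876
```

```bash
python3 - <<'E'
from h import *
s=arm.get_state();print(s["t"],s["force"],s["q"])
jog([.5143,-.2401,.33])
W=arm.camera_model("wrist");print(repr(W["eye"]),repr(W["attitude"]),proj(W,[.5143,-.2401,.188]))
f=arm.grab_frame("wrist")[:,:,::-1];cv2.imwrite("pics/w12.png",f)
E
```

```text
10.0 [ 1.01874136 -0.04538535 -0.11292867] [-9.22211498e-02  1.28727916e-01 -3.35571469e-02 -3.21685663e-04
 -1.41075075e+00 -1.43094225e+00]
tcp [ 0.5139 -0.24    0.3282] axes y,z world [-0.002  0.001 -1.   ] [-0.999 -0.048  0.002] [-0.048  0.999  0.001] jog [-0.0018 -0.0004 -0.0001]
array([ 0.43179738, -0.24327862,  0.50121355]) array([ 2.83253667e+00, -1.44511518e-03,  1.61781995e+00]) [254.  180.8]
```

View pics/w12.png

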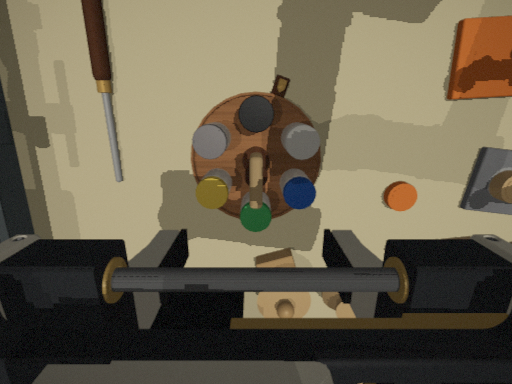

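The wrist view shows the handle vertical at (255,180), the pointer at (281,86), and the blue lid at (299,193), yellow at (212,193) and green at (256,217).

```bash
cat > car.py <<'E'
from h import *
from scipy.optimize import least_squares
def lids(img,m,win):
    h=cv2.cvtColor(img,cv2.COLOR_BGR2HSV);L={}
    for n,lo,hi in(("y",(20,150,60),(32,255,255)),("g",(45,100,40),(85,255,255)),("b",(100,130,50),(125,255,255))):
        b=blob(cv2.inRange(h,lo,hi),win)
        if b is not None and b[1][4]>60: L[n]=(b[0],plane(m,*b[0],.102),b[1])
    return L
E
python3 - <<'E'
from car import *
W=arm.camera_model("wrist");T=arm.camera_model("top");S=arm.camera_model("scene")
f=cv2.imread("pics/w12.png")
h=cv2.cvtColor(f,cv2.COLOR_BGR2HSV)
L=lids(f,W,(190,85,135,150))
t=cv2.imread("pics/top0.png");Lt=lids(t,T,(285,165,90,90))
for k in L:print(k,L[k][0].round(1),L[k][2],"wrist",L[k][1].round(4),"top",Lt[k][1].round(4),"tri",tri(ray(W,*L[k][0]),ray(T,*Lt[k][0])))
P=np.array([l[1][:2] for l in L.values()])
r=least_squares(lambda c:np.linalg.norm(P-c,axis=1)-.079,[.51,-.24]);print("axis",r.x,r.fun)
A=r.x
for k in L:
  d=L[k][1][:2]-A;print(k,np.degrees(np.arctan2(d[1],d[0])))
# handle
m=cv2.inRange(h,(8,40,110),(24,170,255));print("handle",blob(m,(240,140,30,70)))
# pointer
b=blob(cv2.inRange(h,(14,120,70),(30,255,255)),(270,72,25,25));print("ptr",b,plane(W,*b[0],.033))
c=np.vstack([cv2.resize(f[70:215,190:325],None,fx=4,fy=4,interpolation=cv2.INTER_CUBIC)]);cv2.imwrite("pics/c12.png",c)
E
```

```text
y [211.7 192.4] [196 177  32  32 819] wrist [ 0.559  -0.3038  0.102 ] top [ 0.5569 -0.3062  0.102 ] tri (array([ 0.55516175, -0.30288248,  0.11473428]), [np.float64(0.0009865702790592165), np.float64(0.000986570279059308)])
g [255.2 217.5] [240 203  31  29 665] wrist [ 0.5976 -0.2346  0.102 ] top [ 0.5935 -0.2364  0.102 ] tri (array([ 0.59149073, -0.23468319,  0.11648971]), [np.float64(0.00024175477289180698), np.float64(0.0002417547728917323)])
b [298.9 192.7] [284 177  31  32 781] wrist [ 0.553  -0.1689  0.102 ] top [ 0.5507 -0.1701  0.102 ] tri (array([ 0.55041451, -0.16985213,  0.10881804]), [np.float64(0.0005837489240914451), np.float64(0.0005837489240913836)])
axis [ 0.51749399 -0.23807184] [-0.00123873  0.00122725 -0.0012375 ]
y -57.739781420174296
g 2.500519113029405
b 62.83995725103814
handle (array([255.29663609, 170.36085627]), array([250, 157,  13,  30, 327], dtype=int32))
ptr (array([281.33009709,  84.57281553]), array([277,  78,  10,  14, 103], dtype=int32)) [ 0.39358687 -0.20201492  0.033     ]
```

View pics/c12.png

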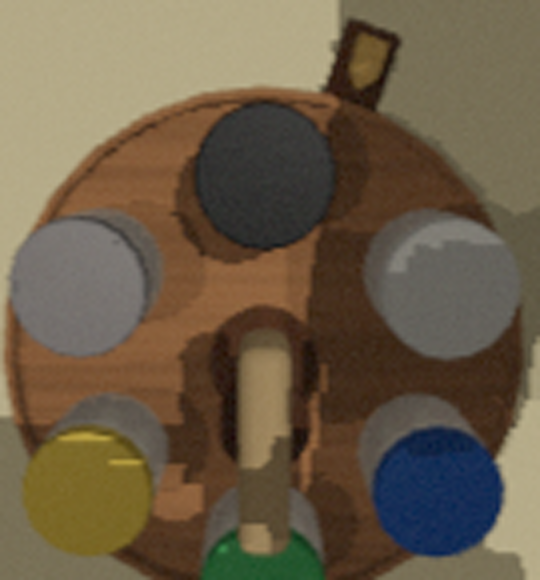

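Request:
jog_arm([
  {"dx": 0.03, "dy": -0.0015, "dz": 0.001, "twist": 0},
  {"dx": 0.06, "dy": -0.0015, "dz": 0.001, "twist": 0},
  {"dx": 0.09, "dy": -0.0015, "dz": 0.001, "twist": 0},
  {"dx": 0.11, "dy": -0.0015, "dz": 0.001, "twist": 0},
  {"dx": 0.13, "dy": -0.0015, "dz": 0.001, "twist": 0},
  {"dx": 0.145, "dy": -0.0015, "dz": 0.001, "twist": 0},
  {"dx": 0.155, "dy": -0.0015, "dz": 0.001, "twist": 0},
  {"dx": 0.165, "dy": -0.0015, "dz": 0.001, "twist": 0},
  {"dx": 0.165, "dy": -0.0015, "dz": 0.001, "twist": 0},
  {"dx": 0.165, "dy": -0.0015, "dz": 0.001, "twist": 0},
])

```text
t: 10.88
eef_pos: [0.516, -0.2391, 0.1645]
ee_rot: [2.053, 1.57, -2.613]
force: [-0.1, -0.6, 0.5]
width: 0.0876
```

```bash
python3 - <<'E'
from h import *
s=arm.get_state();print(s["t"],s["force"],s["eef_pos"])
f=arm.grab_frame("wrist")[:,:,::-1];cv2.imwrite("pics/w13.png",f)
g=arm.grab_frame("scene")[:,:,::-1];cv2.imwrite("pics/s13.png",cv2.resize(g[80:220,140:300],None,fx=4,fy=4))
E
```

```text
10.8833 [-0.06884698 -0.55466565  0.49155612] [ 0.51600998 -0.23910287  0.1644712 ]
```

View pics/w13.png

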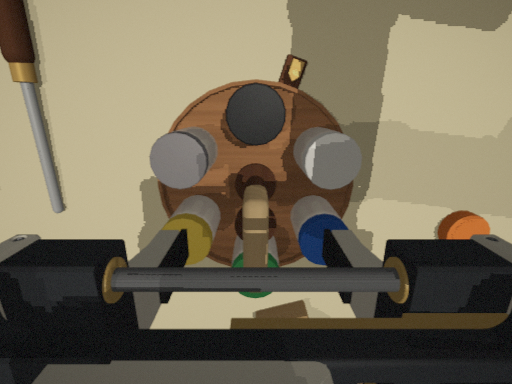

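View pics/s13.png

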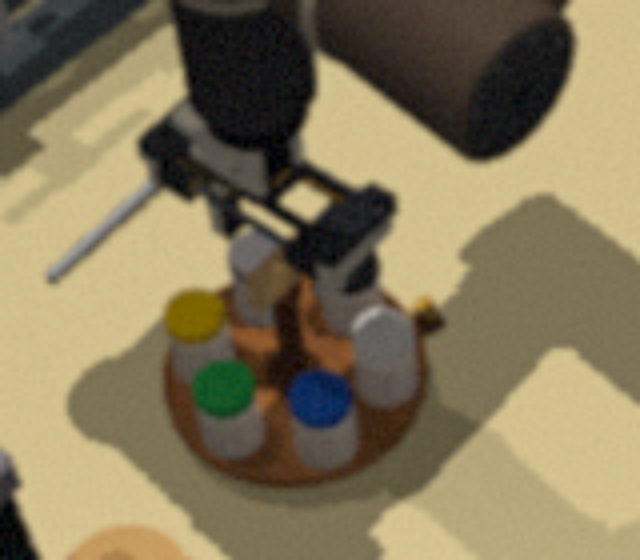

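Request:
jog_arm([
  {"dx": 0.003, "dy": 0, "dz": 0, "twist": 0},
  {"dx": 0.006, "dy": 0, "dz": 0, "twist": 0},
  {"dx": 0.009, "dy": 0, "dz": 0, "twist": 0},
  {"dx": 0.009, "dy": 0, "dz": 0, "twist": 0},
  {"dx": 0.009, "dy": 0, "dz": 0, "twist": 0},
])

```text
t: 11.4
eef_pos: [0.5157, -0.2391, 0.1552]
ee_rot: [1.47, 1.57, 3.086]
force: [0.3, 0.3, 0.5]
width: 0.0876
```

Request:
jog_arm([
  {"dx": 0.002, "dy": 0, "dz": 0, "twist": 0},
  {"dx": 0.004, "dy": 0, "dz": 0, "twist": 0},
  {"dx": 0.006, "dy": 0, "dz": 0, "twist": 0},
  {"dx": 0.006, "dy": 0, "dz": 0, "twist": 0},
  {"dx": 0.006, "dy": 0, "dz": 0, "twist": 0},
])

```text
t: 11.82
eef_pos: [0.5158, -0.2391, 0.1492]
ee_rot: [1.381, 1.57, 2.997]
force: [0.5, 0.1, 1.1]
width: 0.0877
```

```bash
python3 - <<'E'
from h import *
s=arm.get_state();print(s["t"],s["force"],s["eef_pos"])
f=arm.grab_frame("wrist")[:,:,::-1];cv2.imwrite("pics/w14.png",f)
g=arm.grab_frame("scene")[:,:,::-1];cv2.imwrite("pics/s14.png",cv2.resize(g[120:180,170:260],None,fx=8,fy=8,interpolation=cv2.INTER_CUBIC))
S=arm.camera_model("scene")
for z in(.188,.168,.148):print(z,(proj(S,[.5155,-.239,z])-[170,120])*8)
Q=R(s["ee_rot"])
for dz in(.044,-.044):
  for dx in(.011,-.0145): print(dz,dx,(proj(S,s["eef_pos"]+Q@[dx,0,dz])-[170,120])*8)
E
```

```text
11.8167 [0.5333434  0.10032087 1.07911405] [ 0.51580069 -0.23905497  0.14915975]
0.188 [311.2 183.2]
0.168 [316. 216.]
0.148 [320.8 247.2]
0.044 0.011 [406.4 316. ]
0.044 -0.0145 [401.6 276.8]
-0.044 0.011 [240.8 210.4]
-0.044 -0.0145 [233.6 170.4]
```

View pics/s14.png

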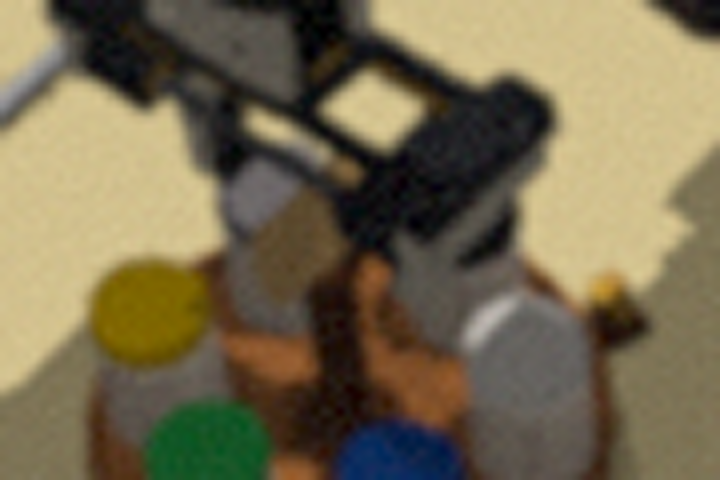

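View pics/w14.png

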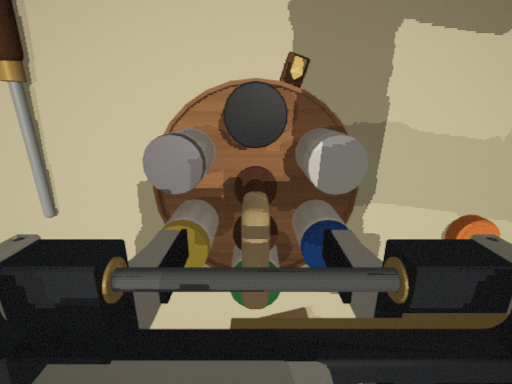

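Request:
jog_arm([
  {"dx": 0, "dy": 0, "dz": 0, "twist": 0},
  {"dx": 0, "dy": 0, "dz": 0, "twist": 0},
  {"dx": 0, "dy": 0, "dz": 0, "twist": 0},
  {"dx": 0, "dy": 0, "dz": 0, "twist": 0},
  {"dx": 0, "dy": 0, "dz": 0, "twist": 0},
  {"dx": 0, "dy": 0, "dz": 0, "twist": 0},
  {"dx": 0, "dy": 0, "dz": 0, "twist": 0},
  {"dx": 0, "dy": 0, "dz": 0, "twist": 0},
  {"dx": 0, "dy": 0, "dz": 0, "twist": 0},
  {"dx": 0, "dy": 0, "dz": 0, "twist": 0},
  {"dx": 0, "dy": 0, "dz": 0, "twist": 0},
  {"dx": 0, "dy": 0, "dz": 0, "twist": 0},
  {"dx": 0, "dy": 0, "dz": 0, "twist": 0},
  {"dx": 0, "dy": 0, "dz": 0, "twist": 0},
], gripper=0.0, newtons=30)

```text
t: 13.08
eef_pos: [0.5159, -0.2391, 0.1494]
ee_rot: [2.614, 1.571, -2.053]
force: [0.2, 0.4, -0.1]
width: 0.0161
```

```bash
python3 - <<'E'
from h import *
s=arm.get_state();print(s["t"],s["force"],s["moment"],s["eef_pos"],s["width"],s["q"],R(s["ee_rot"])[:,2])
f=arm.grab_frame("wrist")[:,:,::-1];cv2.imwrite("pics/w15.png",f)
E
```

```text
13.0833 [ 0.22151997  0.38918673 -0.14302651] [-0.00162113 -0.1777248   0.03840473] [ 0.51588572 -0.23910511  0.14937209] 0.01605585280058665 [-8.99321385e-02  2.34893602e-01 -3.14984679e-01  1.98881843e-05
 -1.02092506e+00 -1.43568129e+00] [-4.51779041e-02  9.98978957e-01 -1.58576997e-05]
```

View pics/w15.png

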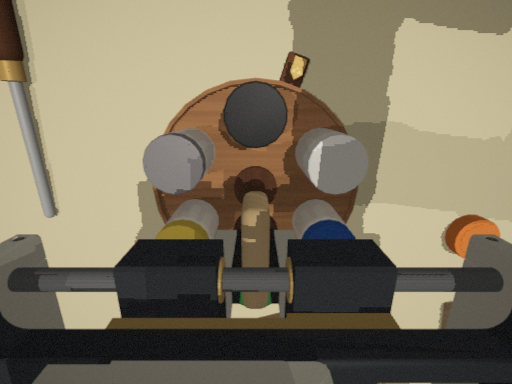

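Gripped: width 16.1 mm matches the handle's thickness, and there is no side load. Turn counter-clockwise, which is negative twist.

Request:
jog_arm([
  {"dx": 0, "dy": 0, "dz": 0, "twist": -1},
  {"dx": 0, "dy": 0, "dz": 0, "twist": -3},
  {"dx": 0, "dy": 0, "dz": 0, "twist": -6},
  {"dx": 0, "dy": 0, "dz": 0, "twist": -10},
  {"dx": 0, "dy": 0, "dz": 0, "twist": -15},
  {"dx": 0, "dy": 0, "dz": 0, "twist": -20},
  {"dx": 0, "dy": 0, "dz": 0, "twist": -25},
  {"dx": 0, "dy": 0, "dz": 0, "twist": -30},
  {"dx": 0, "dy": 0, "dz": 0, "twist": -35},
  {"dx": 0, "dy": 0, "dz": 0, "twist": -40},
  {"dx": 0, "dy": 0, "dz": 0, "twist": -45},
  {"dx": 0, "dy": 0, "dz": 0, "twist": -50},
  {"dx": 0, "dy": 0, "dz": 0, "twist": -54},
  {"dx": 0, "dy": 0, "dz": 0, "twist": -57},
  {"dx": 0, "dy": 0, "dz": 0, "twist": -59},
  {"dx": 0, "dy": 0, "dz": 0, "twist": -60},
  {"dx": 0, "dy": 0, "dz": 0, "twist": -60},
])

```text
t: 14.55
eef_pos: [0.5166, -0.2402, 0.1494]
ee_rot: [2.678, 1.569, -0.94]
force: [4.2, -6.0, -4.7]
width: 0.0158
```

```bash
python3 - <<'E'
from h import *
s=arm.get_state();z=R(s["ee_rot"])[:,2];print(s["t"],s["force"],s["moment"],s["eef_pos"],s["width"],s["q"],np.degrees(np.arctan2(z[1],z[0])))
f=arm.grab_frame("wrist")[:,:,::-1];cv2.imwrite("pics/w16.png",f)
E
```

```text
14.55 [ 4.16523329 -6.01412537 -4.71694176] [-2.37248594 -1.13412621 -0.0773024 ] [ 0.5166324  -0.24020669  0.14938023] 0.015838575764311164 [-0.09079782  0.23563616 -0.31466099  0.00171466 -1.01921568 -0.38633291] 152.71389541590418
```

View pics/w16.png

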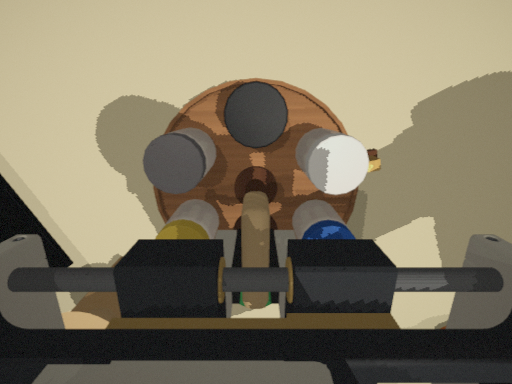

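The turntable follows with no slip, and the white lid is now at the pointer. Turn the remaining 41 degrees.

Request:
jog_arm([
  {"dx": 0, "dy": 0, "dz": 0, "twist": -1},
  {"dx": 0, "dy": 0, "dz": 0, "twist": -3},
  {"dx": 0, "dy": 0, "dz": 0, "twist": -6},
  {"dx": 0, "dy": 0, "dz": 0, "twist": -10},
  {"dx": 0, "dy": 0, "dz": 0, "twist": -15},
  {"dx": 0, "dy": 0, "dz": 0, "twist": -20},
  {"dx": 0, "dy": 0, "dz": 0, "twist": -25},
  {"dx": 0, "dy": 0, "dz": 0, "twist": -30},
  {"dx": 0, "dy": 0, "dz": 0, "twist": -34},
  {"dx": 0, "dy": 0, "dz": 0, "twist": -37},
  {"dx": 0, "dy": 0, "dz": 0, "twist": -39.5},
  {"dx": 0, "dy": 0, "dz": 0, "twist": -41},
  {"dx": 0, "dy": 0, "dz": 0, "twist": -41},
  {"dx": 0, "dy": 0, "dz": 0, "twist": -41},
  {"dx": 0, "dy": 0, "dz": 0, "twist": -41},
  {"dx": 0, "dy": 0, "dz": 0, "twist": -41},
])

```text
t: 15.93
eef_pos: [0.5175, -0.2404, 0.1494]
ee_rot: [2.278, 1.568, -0.626]
force: [6.9, -8.7, -7.6]
width: 0.0159
```

```bash
python3 - <<'E'
from car import *
s=arm.get_state();z=R(s["ee_rot"])[:,2];print(s["t"],s["force"],s["moment"],s["eef_pos"],s["width"],s["q"],np.degrees(np.arctan2(z[1],z[0])))
f=arm.grab_frame("wrist")[:,:,::-1];cv2.imwrite("pics/w17.png",f)
t=arm.grab_frame("top")[:,:,::-1];g=arm.grab_frame("scene")[:,:,::-1]
cv2.imwrite("pics/scene17.png",g);cv2.imwrite("pics/top17.png",t)
cv2.imwrite("pics/c17.png",np.hstack([cv2.resize(a,None,fx=4.4,fy=4.4,interpolation=cv2.INTER_CUBIC) for a in(g[130:210,170:260],t[170:250,285:375])]))
E
```

```text
15.9333 [ 6.85429691 -8.72604136 -7.6015007 ] [-2.84563032 -2.21470235  0.00544269] [ 0.51754301 -0.24035764  0.14936592] 0.015850567509548656 [-0.09079185  0.23615126 -0.31409081  0.00192905 -1.01778394  0.32802082] -166.34971062953963
```

View pics/w17.png

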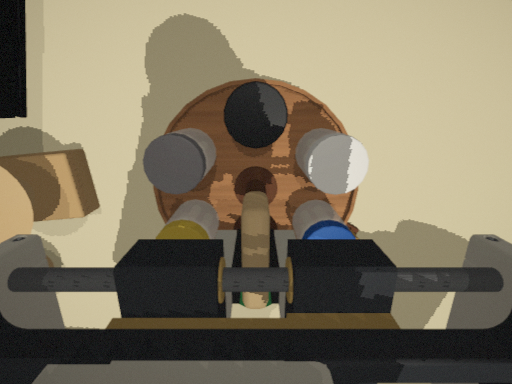

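View pics/c17.png

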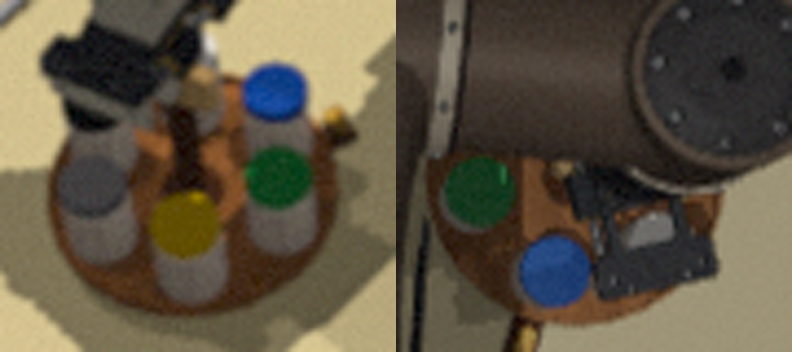

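Both views show the blue lid at the brass pointer. Checking the angle numerically.

```bash
python3 - <<'E'
from car import *
T=arm.camera_model("top");S=arm.camera_model("scene")
A=np.array([.5143,-.2401])
for n,m,w,A,P in(("top17",T,(285,195,70,60),[.5143,-.2401],[.3898,-.2045]),("scene17",S,(170,135,85,70),None,[.3942,-.2000])):
    L=lids(cv2.imread(f"pics/{n}.png"),m,w)
    if A is None:
        Q=np.array([l[1][:2] for l in lids(cv2.imread("pics/scene0.png"),S,(175,145,60,50)).values()]);r=least_squares(lambda c:np.linalg.norm(Q-c,axis=1)-.079,[.51,-.24]);A=r.x;print("axis0",A,r.fun)
        Q=np.array([l[1][:2] for l in L.values()]);r=least_squares(lambda c:np.linalg.norm(Q-c,axis=1)-.079,[.51,-.24]);print("axis17",r.x,r.fun)
    A=np.array(A)
    d0=np.array(P)-A;a0=np.degrees(np.arctan2(d0[1],d0[0]))
    for k,l in L.items():
        d=l[1][:2]-A;print(n,k,l[0].round(1),l[2],np.linalg.norm(d).round(4),"ang rel ptr",(np.degrees(np.arctan2(d[1],d[0]))-a0).round(2))
E
```

```text
top17 g [303.8 212.9] [296 206  16  15 191] 0.0786 ang rel ptr -61.06
top17 b [320.6 231.1] [313 224  16  15 191] 0.0778 ang rel ptr -1.32
axis0 [ 0.51733465 -0.2351785 ] [-0.00068935  0.00071014 -0.00068521]
axis17 [ 0.51925293 -0.23566434] [-0.00111963  0.00114986 -0.00111497]
scene17 y [211.8 180.4] [204 173  17  16 193] 0.0789 ang rel ptr -121.01
scene17 g [232.9 169.8] [226 163  15  14 162] 0.0793 ang rel ptr -62.22
scene17 b [232.  150.7] [226 145  13  12 134] 0.0759 ang rel ptr -1.81
```

Request:
jog_arm([
  {"dx": 0, "dy": 0.0005, "dz": -0.0003, "twist": -0.6},
  {"dx": 0, "dy": 0.001, "dz": -0.0007, "twist": -1.2},
  {"dx": 0, "dy": 0.001, "dz": -0.0007, "twist": -1.2},
  {"dx": 0, "dy": 0.001, "dz": -0.0007, "twist": -1.2},
  {"dx": 0, "dy": 0.001, "dz": -0.0007, "twist": -1.2},
  {"dx": 0, "dy": 0.001, "dz": -0.0007, "twist": -1.2},
  {"dx": 0, "dy": 0.001, "dz": -0.0007, "twist": -1.2},
  {"dx": 0, "dy": 0.001, "dz": -0.0007, "twist": -1.2},
])

```text
t: 16.75
eef_pos: [0.5176, -0.2403, 0.1494]
ee_rot: [2.365, 1.569, -0.519]
force: [5.2, -4.8, -4.6]
width: 0.0161
```

```bash
python3 - <<'E'
from car import *
s=arm.get_state();print(s["t"],s["force"],s["width"],abs(s["qd"]).max())
T=arm.camera_model("top");t=arm.grab_frame("top")[:,:,::-1];g=arm.grab_frame("scene")[:,:,::-1]
for k,l in lids(t,T,(285,195,70,60)).items():
    d=l[1][:2]-[.5143,-.2401];print(k,np.degrees(np.arctan2(d[1],d[0]))-164)
cv2.imwrite("pics/scene18.png",g)
E
```

```text
16.75 [ 5.17393912 -4.78770824 -4.60363013] 0.016092177051902433 0.0012261288418711396
g -59.70516377134943
b 0.35465484280837245
```

View pics/scene18.png

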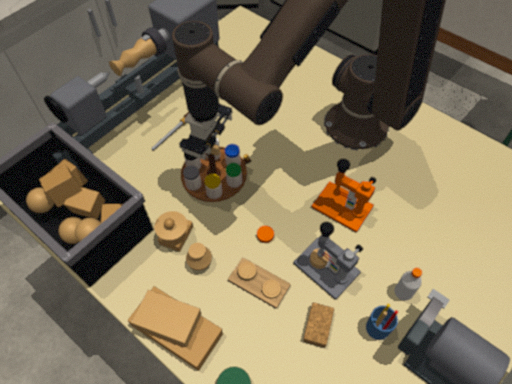

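The scene shows the blue lid at (232,151) beside the pointer, the gauge back up, and everything else undisturbed. The arm is still and gripping. Handing in.

```bash
python3 -c "
from station import arm
print(arm.job_done())"
```

```text
the job is handed in; nothing more can be done
None
```

I gauged the disc as 28 mm, turned the carousel until the blue-lidded jar stood at the brass pointer, and handed the job in while gripping the handle. No verdict was reported.

**Gauging:** I pressed the grey gauge's button to 9.1 N and held it, then let it spring back up. The foot met the disc at about 17 mm of travel. The spring forces and the pointer's 2.4-pixel drop both fit 28 mm. Seen from above, the pointer looked as if it stood at green, but at rest it had also looked about 9 mm too low, so I took that as parallax and read blue.

**Turning and last checks:**
- I turned the carousel about 102° counter-clockwise. The top view put the blue lid within about 0.4° of the pointer, well inside the 6° allowed. The scene view was only measured before the last 1.2° correction and was then 1.8° short.
- The fingers were closed to 16.1 mm on the 16 mm handle at 30 N, and the arm was at rest.
- Before hand-in, the gauge was up, and the discs and bystanders looked unmoved in the scene picture.

**Disagreements:**
- The fingers touched the button about 25 mm lower in tool height than the stated fingertip position implies, so I went by force and pictures instead.
- About 8 N of side and vertical load remained on the handle, from a small offset between the grip and the turning axis.

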